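Stack a beaker frame, pin it and load it

ROBOT

A 7-joint arm with a two-finger parallel gripper is mounted at the origin on the work surface. World frame = base frame: x ahead of the robot, y to its left, z up, the work surface at z = 0. Lengths are in m, angles in rad, forces in N, time in s.
With the tool pointing down it reaches from about 0.425 to 0.925 m from the base axis. Payload 6.8 kg.
Tool frame: the origin (TCP) lies midway between the tips of the shut fingers; the grasp point (between the pads) lies 19 mm behind it; z points along the fingers, y is the direction in which the jaws open and shut (so a half turn about z gives the same grasp; the last joint's range is limited). The gripper opens to 85 mm and grips with 20 to 120 N. Pads are 22 mm wide; open, the fingers measure 114 mm over their backs; the gripper's body (76 mm by 85 mm) begins 54 mm behind the grasp point. The pads swing forward as they close: fully open they stand 13 mm farther back than shut.
Start: joints at [-0.108, 0.477, 0.022, 1.555, -0.011, 1.109, -0.083], TCP at [0.675, 0, 0.231] pointing down, gripper open.
Joint ranges: [-2.96, 2.96], [-0.34, 2.1], [-1.41, 1.46], [0.24, 2.44], [-1.37, 4.51], [0.17, 1.92], [-2.96, 2.96]. Speed limits (rad/s): [2.39, 2.39, 3.14, 3.14, 3.14, 3.14, 3.14].

INTERFACE

Orientations are given as a unit quaternion [w, x, y, z].
In Python, from station import readout, eyes, ticket gives the robot as it stands. The module is installed in compiled form; this text tells all that it offers.
- The arm moves only by the shell command python3 -m crank 'ROWS' [FORCE]. ROWS is JSON, a list of rows, each an object of numbers: "jaw": the opening in per cent of the stroke, from 0 (shut) to 100 (fully open); "x", "y", "z": the shift along the tool's x, y, z in mm; "ax", "ay", "az": the turn, a rotation vector about the tool's x, y, z in degrees. In form: [{"jaw": .., "x": .., "y": .., "z": .., "ax": .., "ay": .., "az": ..}, ...]. A call has 1 to 12 rows; each row shifts and turns the commanded pose from where the row before left it, along the tool's axes as they then stand; what a row does not reach is not made up. A row lasts 1/8 s, in which the tool goes at most 62.5 mm and 10.7 degrees, less where a joint would pass 70% of its speed; a pose out of reach is approached as far as the arm can. A call with a gripper value outside its range is refused whole. The fingers move at their own pace and stop on an object; FORCE is the grip in N (left out, the last holds). Time passes only in rows, so rows that do not move let the fingers close. It gives the time, the measured TCP pose, the force and the opening at its end, in the units of the state.
- readout.get_obs(): the state, without advancing time (a new reading comes with each control period).
- eyes.read_camera(name): name is "scene" or "side" or "wrist"; returns (picture, depth): 400x640x3 uint8, red, green, blue; 400x640 float32, m along the optical axis (not along the pixel's ray), 0 where there is no reading.
- eyes.calibration(name): a dict with "fx", "fy", "cx", "cy" (pixels), "k1" (the pictures are not rectified: a ray, as slopes to the right and down, at radius r is drawn at 1 + k1 r^2 times it, then the intrinsics apply), "R" (3x3) and "t" (3): a world point X has camera coordinates R X + t. Camera axes: x right, y down, z forward; pixel columns grow to the right and rows downward; lengths in m; the calibration is good to about 2 mm. A picture is of the moment at which its call begins: read the wrist's pose just before it. calibration takes no time and is no camera call; for the wrist camera it gives the pose at the moment of the call.
- ticket.hand_in(): hands the job in, once; it reports no verdict.
The state is a dict: "t": time; "q": joint angles; "joint_vel": joint speeds; "joint_torque": joint torques, N m; "eef_pos": TCP position; "tool_rot": TCP orientation; "contact_force": force on the tool from outside, world axes, zero at the start; "torque": the same for the moment, N m; "gripper_width": opening from 0.0 (shut) to 1.0 (fully open).
Only numpy, scipy, OpenCV 4.12 (cv2) and the standard library are available. Lean on these libraries where they do the work, as an engineer would, in place of code of your own. Each camera call takes 0.05 s, during which the arm holds its last target. There are 200 camera calls.

TASK

Stack the empty frame on the full one, with all four corner posts down in the sockets below (either way round), then lock it with the two pins, one pushed fully home, up to its shoulder, in each of the two drilled sockets. Only when both pins are in, stand all the empty beakers from the paper sheet upright on the upper frame's deck. Do not disturb the bottle, the tape roll or the carton.

Things in the scene. Friction and masses are not known exactly. Their poses are not given: they have to be found in the camera images.
- base: lower stacking frame, fixed, cream with plywood deck, full with six beakers (tops 68 mm above the bench). Origin: centre of its underside on the bench, z up. A square socket at each corner, centred at x = +-75, y = +-100 mm: 35 mm outside, 25 mm inside, rim 55 mm and floor 12 mm above the bench.
- frame: empty upper stacking frame, loose, 185 x 235 mm, 0.75 kg, cream, plywood deck. Origin: midway between its post feet, z up. Posts 22 mm square at x = +-75, y = +-100 mm, last 8 mm tapered, each with a cross hole along y (13 wide, 14 high) 22 mm above its foot. Deck underside 100 mm above the feet. Same when turned half a turn. Fully seated, its origin is 12 mm above base's, axes parallel.
- grip_bar (a point): centre of the upper frame's carrying handle: straight bar over the middle of the deck, 14 mm thick (x), 24 mm high, 110 mm long (y), free underneath in its middle 85 mm; centre 171 mm above the feet, top 77 mm above the deck. Axes as the frame's.
- deck (a point): centre of the upper side of the upper frame's deck, 106 mm above its post feet; axes as the frame's. Inside the 15 mm high rims 160 mm (x) by 210 mm (y); 35 mm square cups, rim-high, fill the corners and the handle stands along the middle. Room for a row of three beakers on each side of the handle, e.g. x = +-47, y = -66, 0, 66 mm.
- hole_a (a point): centre of the pin hole on the outer face of one drilled socket of the lower frame: 12 mm square hole, 34 mm above the bench, at x = -75, y = +117.5 mm of base. The pin goes in along base's -y, through both socket walls and the post between them (35 mm). A pin left in the hole sags by up to 8 degrees, which is all right.
- hole_b (a point): the same hole in the diagonally opposite drilled socket, at x = +75, y = -117.5 mm of base. The pin goes in along base's +y.
- pin1: lock pin, 60 g, lying on the bench: steel shaft 8 mm across, 50 mm long (last 8 mm tapered), on a flat black handle 72 mm long, 24 wide, 12 thick. Origin on the axis at the shoulder where shaft meets handle; x to the shaft's tip, z normal to the flat. Lies on its handle, axis 6 mm above the bench. Hold it near the handle's tail so that the gripper clears the frame.
- pin2: second lock pin, same as pin1; either pin fits either hole.
- beaker1: empty clear plastic beaker, open at the top, 56 mm tall, 37 mm in diameter at the foot and 42 mm at the rim, 30 g, standing on the paper sheet (three to five are present). Origin: centre of its underside, z up to its mouth.
- beaker2: empty clear plastic beaker, open at the top, 56 mm tall, 37 mm in diameter at the foot and 42 mm at the rim, 30 g, standing on the paper sheet (three to five are present). Origin: centre of its underside, z up to its mouth.
- beaker3: empty clear plastic beaker, open at the top, 56 mm tall, 37 mm in diameter at the foot and 42 mm at the rim, 30 g, standing on the paper sheet (three to five are present). Origin: centre of its underside, z up to its mouth.
- beaker4: empty clear plastic beaker, open at the top, 56 mm tall, 37 mm in diameter at the foot and 42 mm at the rim, 30 g, standing on the paper sheet (three to five are present). Origin: centre of its underside, z up to its mouth.
- beaker5: empty clear plastic beaker, open at the top, 56 mm tall, 37 mm in diameter at the foot and 42 mm at the rim, 30 g, standing on the paper sheet (three to five are present). Origin: centre of its underside, z up to its mouth.
- bottle: bystander: white bottle, 60 mm in diameter, 170 mm tall; origin at the centre of its underside.
- tape: bystander: roll of tape lying flat, 80 mm in diameter, 30 mm high; origin at the centre of its underside.
- carton: bystander: open cardboard tray 110 x 180 x 50 mm; origin at the centre of its underside.
Mind the look-alikes: they are no part of the job. Leave any purple, turquoise or yellow look-alike of the pin1 alone.

How it is judged:
On the way, in this order (a step that is already met when the one before it is completed fails the run):
1. the upper frame is seated with its four posts in the four sockets (z of frame in the frame of base below 0.016 m and horizontal distance between frame and base below 0.006 m and angle between the x axis of frame and the x axis of base, either way round below 0.04 rad and angle between frame's own z axis and vertical below 0.03 rad), for 0.2 s.
2. a pin is home in each of the two drilled sockets, the frame still seated (all of step 1 and ((distance between pin1 and hole_a below 0.008 m and angle between the x axis of pin1 and the y axis of base, either way round below 0.2 rad) or (distance between pin2 and hole_a below 0.008 m and angle between the x axis of pin2 and the y axis of base, either way round below 0.2 rad)) and ((distance between pin1 and hole_b below 0.008 m and angle between the x axis of pin1 and the y axis of base, either way round below 0.2 rad) or (distance between pin2 and hole_b below 0.008 m and angle between the x axis of pin2 and the y axis of base, either way round below 0.2 rad))), for 0.2 s.
3. all beakers present stand on the upper deck (z of beaker1 in the frame of deck between -0.004 and 0.006 m and x of beaker1 in the frame of deck between -0.08 and 0.08 m and y of beaker1 in the frame of deck between -0.105 and 0.105 m and angle between each of beaker1, beaker2, beaker3, beaker4, beaker5's own z axis and vertical below 0.1 rad and linear speed of each of beaker1, beaker2, beaker3, beaker4, beaker5 below 0.03 m/s and z of beaker2 in the frame of deck between -0.004 and 0.006 m and x of beaker2 in the frame of deck between -0.08 and 0.08 m and y of beaker2 in the frame of deck between -0.105 and 0.105 m and z of beaker3 in the frame of deck between -0.004 and 0.006 m and x of beaker3 in the frame of deck between -0.08 and 0.08 m and y of beaker3 in the frame of deck between -0.105 and 0.105 m and z of beaker4 in the frame of deck between -0.004 and 0.006 m and x of beaker4 in the frame of deck between -0.08 and 0.08 m and y of beaker4 in the frame of deck between -0.105 and 0.105 m and z of beaker5 in the frame of deck between -0.004 and 0.006 m and x of beaker5 in the frame of deck between -0.08 and 0.08 m and y of beaker5 in the frame of deck between -0.105 and 0.105 m), for 0.2 s.
At the end, for the whole second after the job is handed in: the upper frame sits in all four sockets (within 4 mm of fully down, 6 mm sideways, level), a pin's shoulder is within 8 mm of the mouth of each of the two drilled sockets with the pin through it, and every beaker present stands upright and still on the upper deck inside its rims (all of step 2 and all of step 3); the robot touches nothing.
It fails at once if a beaker is set on the upper frame before both pins are in (shoulder within 20 mm of its socket) (not (((distance between pin1 and hole_a below 0.02 m and angle between the x axis of pin1 and the y axis of base, either way round below 0.2 rad) or (distance between pin2 and hole_a below 0.02 m and angle between the x axis of pin2 and the y axis of base, either way round below 0.2 rad)) and ((distance between pin1 and hole_b below 0.02 m and angle between the x axis of pin1 and the y axis of base, either way round below 0.2 rad) or (distance between pin2 and hole_b below 0.02 m and angle between the x axis of pin2 and the y axis of base, either way round below 0.2 rad))) and ((z of beaker1 in the frame of deck between -0.004 and 0.006 m and x of beaker1 in the frame of deck between -0.08 and 0.08 m and y of beaker1 in the frame of deck between -0.105 and 0.105 m) or (z of beaker2 in the frame of deck between -0.004 and 0.006 m and x of beaker2 in the frame of deck between -0.08 and 0.08 m and y of beaker2 in the frame of deck between -0.105 and 0.105 m) or (z of beaker3 in the frame of deck between -0.004 and 0.006 m and x of beaker3 in the frame of deck between -0.08 and 0.08 m and y of beaker3 in the frame of deck between -0.105 and 0.105 m) or (z of beaker4 in the frame of deck between -0.004 and 0.006 m and x of beaker4 in the frame of deck between -0.08 and 0.08 m and y of beaker4 in the frame of deck between -0.105 and 0.105 m) or (z of beaker5 in the frame of deck between -0.004 and 0.006 m and x of beaker5 in the frame of deck between -0.08 and 0.08 m and y of beaker5 in the frame of deck between -0.105 and 0.105 m))).
It fails at once if the bottle is disturbed (moved more than 30 mm) (distance of bottle from where it was at the start of the episode above 0.03 m).
It fails at once if the tape is disturbed (moved more than 30 mm) (distance of tape from where it was at the start of the episode above 0.03 m).
It fails at once if the carton is disturbed (moved more than 30 mm) (distance of carton from where it was at the start of the episode above 0.03 m).
Of beaker1, beaker2, beaker3, beaker4, beaker5 only 3 to 5 are there at a start; the rules pass over those that are not, and their reading is None.
At some moment in a run one of beaker1, beaker2, beaker3, beaker4, beaker5 may be knocked a few centimetres aside while the robot is not near it.
It also fails if it takes over 210 s, if anything falls off the work surface, if the arm or the gripper's body presses on something with over 40 N, if the wrist force passes 120 N, or if a joint passes its speed limit or range.

## Working session

There is one attempt and no reset: what is moved stays moved. The work goes in short steps, Python scripts to look and compute and a shell command to move; the robot and the scene stay as the last step left them, time stands still between calls to the robot, and variables do not carry over. Pictures are saved under pics/ and viewed, about 12 in all and at most 16, crops included, and the job is handed in when it is done.

```bash
mkdir -p pics
cat > h.py <<'E'
import numpy as np, cv2
from station import readout, eyes, ticket
def cam(n):
    c=eyes.calibration(n); im,d=eyes.read_camera(n); return c,im,d
def ray(c,u,v):
    p=np.array([(u-c['cx'])/c['fx'],(v-c['cy'])/c['fy']]); q=p.copy()
    for _ in range(20): q=p/(1+c['k1']*(q@q))
    R=np.array(c['R']); t=np.array(c['t']); return -R.T@t, R.T@np.array([q[0],q[1],1])
def onz(c,u,v,z):
    o,d=ray(c,u,v); return o+d*(z-o[2])/d[2]
def pt(c,u,v,dep):
    o,d=ray(c,u,v); return o+d*dep
def proj(c,X):
    X=np.atleast_2d(X)@np.array(c['R']).T+np.array(c['t']); q=X[:,:2]/X[:,2:]
    q=q*(1+c['k1']*(q**2).sum(1,keepdims=True)); return q*[c['fx'],c['fy']]+[c['cx'],c['cy']]
def save(n,im,s=1.25): cv2.imwrite(f'pics/{n}.png',cv2.resize(im[:,:,::-1],None,fx=s,fy=s))
E
python3 - <<'E'
from h import *
import pickle
for n in ['scene','side','wrist']:
    c,im,d=cam(n); save('a_'+n,im); np.savez('a_'+n,im=im,d=d); pickle.dump(c,open(f'a_{n}.pkl','wb'))
    print(n,{k:np.round(v,3).tolist() for k,v in c.items()})
print(readout.get_obs())
E
```

```text
scene {'fx': 468.624, 'fy': 468.624, 'cx': 316.882, 'cy': 199.017, 'k1': -0.102, 'R': [[-0.338, 0.941, 0.001], [0.577, 0.208, -0.79], [-0.743, -0.266, -0.614]], 't': [0.179, -0.235, 1.744]}
side {'fx': 474.377, 'fy': 474.377, 'cx': 320.173, 'cy': 197.99, 'k1': -0.078, 'R': [[0.965, -0.262, -0.01], [-0.158, -0.552, -0.819], [0.209, 0.791, -0.574]], 't': [-0.514, 0.186, 1.116]}
wrist {'fx': 356.536, 'fy': 356.536, 'cx': 316.505, 'cy': 198.948, 'k1': -0.064, 'R': [[1.0, 0.001, -0.001], [0.001, -0.953, 0.303], [-0.001, -0.303, -0.953]], 't': [-0.674, -0.039, 0.379]}
{'t': 0.15, 'q': array([-0.10808818,  0.47764513,  0.02237101,  1.55618769, -0.01153188,
        1.10928703, -0.08313237]), 'joint_vel': array([ 0.0002292 , -0.00130468,  0.00110868, -0.00521839,  0.00134057,
       -0.00064159,  0.00047371]), 'joint_torque': array([ 1.55385478e-03, -5.96924365e+01,  1.60940632e+00, -2.81490952e+01,
        1.26662746e-02,  6.56643446e-03,  5.58682734e-05]), 'eef_pos': array([ 6.74561435e-01, -1.81887141e-05,  2.30541585e-01]), 'tool_rot': array([-4.65166785e-04,  7.07128481e-01,  7.07084735e-01, -5.22485036e-04]), 'contact_force': array([-0.62571017,  0.41980431, -0.95393852]), 'torque': array([-0.0442377 ,  0.04352017, -0.01490986]), 'gripper_width': 1.0014680971714631}
```

View pics/a_scene.png

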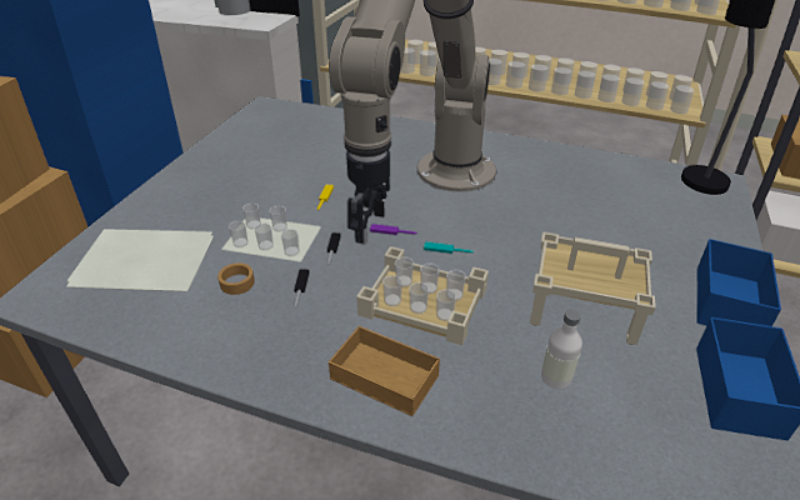

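View pics/a_side.png

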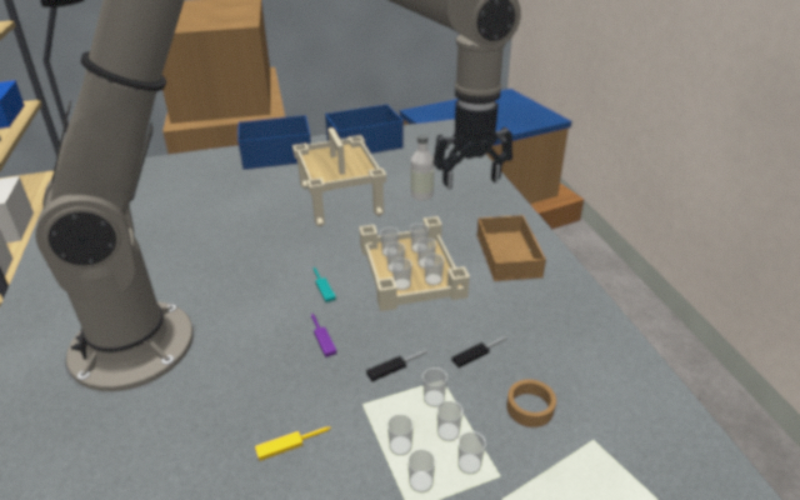

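Scene (800 px): the base is at about (425,293), with its sockets at (394,259), (477,275), (368,296) and (457,325). The frame is at about (595,268), with cups at (550,240), (643,254), (542,283) and (645,298). The black pins are at (333,242) and (302,280). Five beakers stand on the small sheet near (265,230).

Run:
```python
from h import *
import pickle
c=pickle.load(open('a_scene.pkl','rb')); z=np.load('a_scene.npz'); im,d=z['im'],z['d']
def show(n,pts,h):
    P=np.array([onz(c,u/1.25,v/1.25,h) for u,v in pts]); print(n,np.round(P[:,:2]*1000).tolist()); return P
B=show('base',[(394,259),(477,275),(457,325),(368,296)],.055)
F=show('frame',[(550,240),(643,254),(645,298),(542,283)],.121)
H=show('bar',[(572,240),(630,250)],.183)
for n,P in (('b',B),('f',F)):
    print(n,P.mean(0)[:2],[np.linalg.norm(P[i]-P[i-1]) for i in range(4)],np.degrees([np.arctan2(*(P[i]-P[i-1])[[1,0]]) for i in range(4)]))
show('bottle',[(560,380)],0); show('tape',[(236,283)],.0); show('carton',[(385,375)],0.0)
hsv=cv2.cvtColor(im,cv2.COLOR_RGB2HSV)
m=((hsv[:,:,2]<45)*255).astype(np.uint8); m[:180]=0; m[:, 275:]=0
for k in cv2.findContours(m,0,2)[0]:
    if cv2.contourArea(k)>25:
        r=cv2.minAreaRect(k); b=cv2.boxPoints(r)
        e=sorted([((b[i]+b[i-1])/2 for i in range(4)][0:0] or [(b[i]+b[i-1])/2 for i in range(4)],key=lambda p:p[1])
        print('pin',r,[np.round(onz(c,*p,.01)*1000).tolist() for p in (e[0],e[-1],r[0])])
show('shafttips',[(330,263),(296,304)],.006)
# beakers feet centres
show('beakers feet',[(252,225),(278,228),(239,242),(265,246),(291,251)],0)
```

```text
File "<stdin>", line 17
    e=sorted([((b[i]+b[i-1])/2 for i in range(4)][0:0] or [(b[i]+b[i-1])/2 for i in range(4)],key=lambda p:p[1])
                                                ^
SyntaxError: closing parenthesis ']' does not match opening parenthesis '('
```

View pics/a_wrist.png

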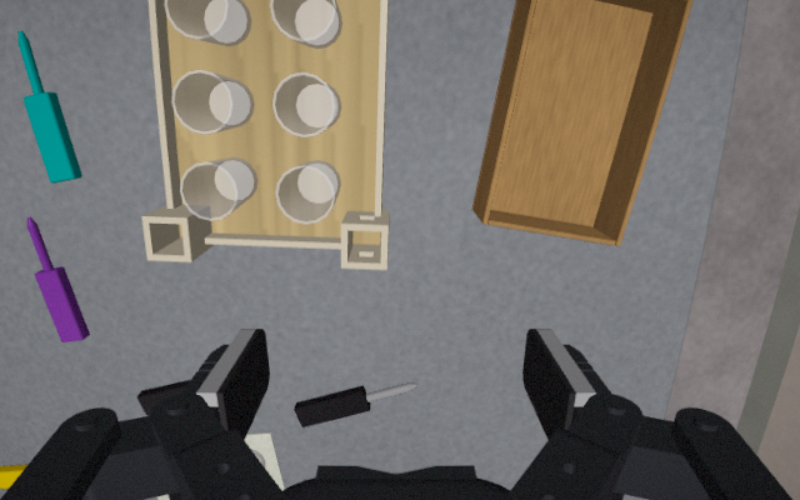

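The wrist view shows the base nearly aligned with the world axes. Its near-right socket, at (366,240), is the drilled one (hole_b). One pin is at (335,405), with its shaft pointing along +x.

Run:
```python
from h import *
import pickle
c=pickle.load(open('a_scene.pkl','rb')); z=np.load('a_scene.npz'); im,d=z['im'],z['d']
def show(n,pts,h):
    P=np.array([onz(c,u/1.25,v/1.25,h) for u,v in pts]); print(n,np.round(P[:,:2]*1000).tolist()); return P
B=show('base',[(394,259),(477,275),(457,325),(368,296)],.055)
F=show('frame',[(550,240),(643,254),(645,298),(542,283)],.121)
H=show('bar',[(572,240),(630,250)],.183)
for n,P in (('b',B),('f',F)):
    print(n,P.mean(0)[:2],[np.linalg.norm(P[i]-P[i-1]).round(3) for i in range(4)],np.degrees([np.arctan2(*(P[i]-P[i-1])[[1,0]]) for i in range(4)]).round(1))
show('bottle',[(560,380)],0); show('tape',[(236,283)],.0); show('carton',[(385,375)],0.0)
hsv=cv2.cvtColor(im,cv2.COLOR_RGB2HSV)
m=((hsv[:,:,2]<60)*255).astype(np.uint8); m[:180]=0; m[:, 275:]=0
for k in cv2.findContours(m,0,2)[0]:
    if cv2.contourArea(k)>25:
        r=cv2.minAreaRect(k); b=cv2.boxPoints(r)
        e=sorted([(b[i]+b[i-1])/2 for i in range(4)],key=lambda p:p[1])
        print('pin',[np.round(onz(c,*p,.01)*1000).tolist() for p in (e[0],e[-1],r[0])])
show('shafttips',[(330,263),(296,304)],.006)
show('beakers feet',[(252,225),(278,228),(239,242),(265,246),(291,251)],0)
c=pickle.load(open('a_wrist.pkl','rb'))
show('w socket near l/r',[(170,237),(366,241)],.055)
show('w pin tail,shoulder,tip',[(300,413),(368,397),(415,385)],.008)
c=pickle.load(open('a_side.pkl','rb'))
show('s frame',[(302,148),(357,142),(378,178),(308,186)],.121)
```

```text
base [[525.0, -7.0], [516.0, 183.0], [679.0, 181.0], [660.0, -16.0]]
frame [[425.0, 319.0], [406.0, 517.0], [551.0, 523.0], [574.0, 324.0]]
bar [[497.0, 363.0], [490.0, 477.0]]
b [0.59512567 0.08524356] [np.float64(0.135), np.float64(0.19), np.float64(0.163), np.float64(0.198)] [176.1  92.7  -0.5 -95.6]
f [0.48916923 0.4206757 ] [np.float64(0.149), np.float64(0.199), np.float64(0.145), np.float64(0.201)] [-178.1   95.4    2.7  -83.3]
bottle [[703.0, 398.0]]
tape [[668.0, -343.0]]
carton [[803.0, 75.0]]
pin [[958.0, -678.0, 10.0], [1180.0, -247.0, 10.0], [1082.0, -433.0, 10.0]]
pin [[580.0, -210.0, 10.0], [656.0, -186.0, 10.0], [618.0, -198.0, 10.0]]
pin [[423.0, -199.0, 10.0], [500.0, -179.0, 10.0], [462.0, -189.0, 10.0]]
shafttips [[534.0, -165.0], [688.0, -176.0]]
beakers feet [[454.0, -427.0], [443.0, -356.0], [530.0, -420.0], [522.0, -350.0], [518.0, -279.0]]
w socket near l/r [[504.0, -14.0], [652.0, -17.0]]
w pin tail,shoulder,tip [[580.0, -208.0], [648.0, -188.0], [693.0, -175.0]]
s frame [[408.0, 510.0], [552.0, 505.0], [560.0, 295.0], [395.0, 303.0]]
```

```bash
python3 -m crank '[{"z":-45},{"z":-45},{"x":42,"y":-18,"z":-20},{"x":42,"y":-18},{"x":42,"y":-18},{"x":42,"y":-18},{"x":42,"y":-18},{"x":42,"y":-18},{"x":42,"y":-18},{"x":42,"y":-18},{"x":42,"y":-18},{"x":42,"y":-18}]'; python3 -m crank '[{"y":-5},{}]'
python3 - <<'E'
from h import *
import pickle
n='wrist'
c,im,d=cam(n); save('b_'+n,im); np.savez('b_'+n,im=im,d=d); pickle.dump(c,open(f'b_{n}.pkl','wb'))
E
```

```text
schema error: expected keys jaw, x, y, z, ax, ay, az
schema error: expected keys jaw, x, y, z, ax, ay, az
```

View pics/b_wrist.png

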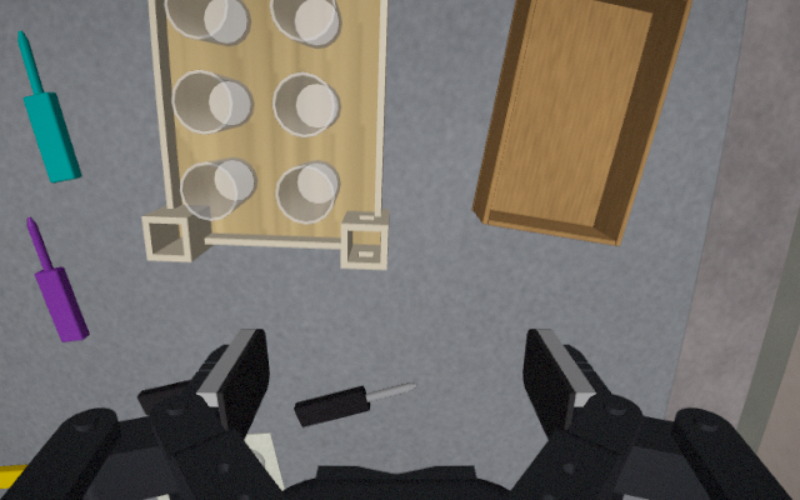

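Every row needs all seven keys, so the arm did not move and this picture is the same as the last one.

```bash
python3 -m crank '[{"jaw":100,"x":0,"y":0,"z":-55,"ax":0,"ay":0,"az":0},{"jaw":100,"x":0,"y":0,"z":-55,"ax":0,"ay":0,"az":0},{"jaw":100,"x":42,"y":-18,"z":0,"ax":0,"ay":0,"az":0},{"jaw":100,"x":42,"y":-18,"z":0,"ax":0,"ay":0,"az":0},{"jaw":100,"x":42,"y":-18,"z":0,"ax":0,"ay":0,"az":0},{"jaw":100,"x":42,"y":-18,"z":0,"ax":0,"ay":0,"az":0},{"jaw":100,"x":42,"y":-18,"z":0,"ax":0,"ay":0,"az":0},{"jaw":100,"x":42,"y":-18,"z":0,"ax":0,"ay":0,"az":0},{"jaw":100,"x":42,"y":-18,"z":0,"ax":0,"ay":0,"az":0},{"jaw":100,"x":42,"y":-18,"z":0,"ax":0,"ay":0,"az":0},{"jaw":100,"x":42,"y":-20,"z":0,"ax":0,"ay":0,"az":0},{"jaw":100,"x":42,"y":-20,"z":0,"ax":0,"ay":0,"az":0}]'; python3 -m crank '[{"jaw":100,"x":0,"y":0,"z":0,"ax":0,"ay":0,"az":0},{"jaw":100,"x":0,"y":0,"z":0,"ax":0,"ay":0,"az":0}]'
cat >> h.py <<'E'
import pickle
def shot(tag,n='wrist'):
    c,im,d=cam(n); save(tag,im); np.savez(tag,im=im,d=d); pickle.dump(c,open(tag+'.pkl','wb')); return c,im,d
def load(tag):
    z=np.load(tag+'.npz'); return pickle.load(open(tag+'.pkl','rb')),z['im'],z['d']
def show(c,n,pts,h):
    P=np.array([onz(c,u/1.25,v/1.25,h) for u,v in pts]); print(n,np.round(P[:,:2]*1000,1).tolist()); return P
E
python3 -c "
from h import *
shot('b2')"
```

```text
t: 1.7
eef_pos: [0.4902, 0.4211, 0.3411]
tool_rot: [0.0, 0.707, 0.707, -0.0]
contact_force: [0.2, 0.5, -0.9]
gripper_width: 1.005
t: 1.95
eef_pos: [0.4913, 0.4195, 0.341]
tool_rot: [0.0, 0.707, 0.707, -0.0]
contact_force: [0.9, -0.1, -0.2]
gripper_width: 0.997
```

View pics/b2.png

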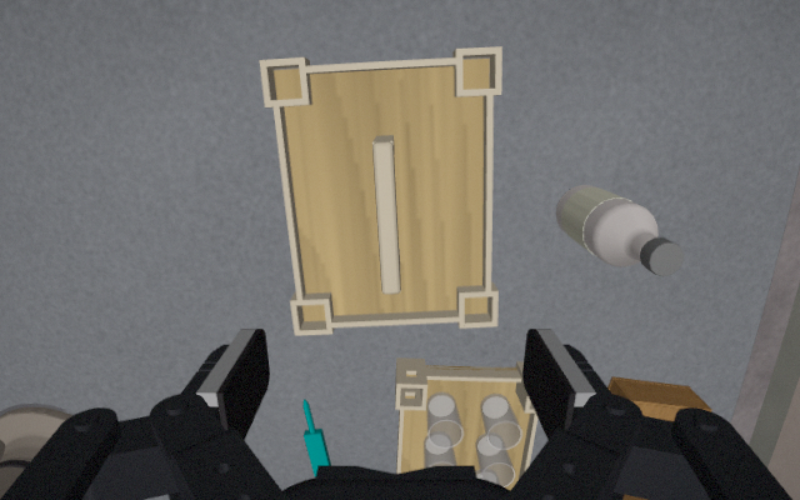

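The frame's cups are at (285,82), (478,72), (479,308) and (312,316). The bar runs from (384,138) to (390,291). The bottle is to the right at (615,225).

Run:
```python
from h import *
c,im,d=load('b2')
F=show(c,'f',[(285,82),(478,72),(479,308),(312,316)],.121)
print(F.mean(0),[np.linalg.norm(F[i]-F[i-1]).round(3) for i in range(4)],np.degrees([np.arctan2(*(F[i]-F[i-1])[[1,0]]) for i in range(4)]).round(1))
H=show(c,'bar',[(384,138),(390,291)],.183); print(H.mean(0),np.degrees(np.arctan2(*(H[0]-H[1])[[1,0]])))
for u,v in [(384,200),(390,270),(240,30),(400,397)]: print(d[int(v/1.25),int(u/1.25)],pt(c,u/1.25,v/1.25,d[int(v/1.25),int(u/1.25)]))
```

```text
f [[405.9, 517.3], [554.4, 524.5], [565.9, 326.8], [416.2, 318.8]]
[0.48559601 0.42185761 0.121     ] [np.float64(0.199), np.float64(0.149), np.float64(0.198), np.float64(0.15)] [  93.     2.8  -86.7 -177. ]
bar [[483.6, 478.5], [487.2, 369.8]]
[0.48541512 0.42415224 0.183     ] 91.90123470235132
0.30509335 [0.48331705 0.43696913 0.18240992]
0.3199716 [0.48727459 0.38609015 0.18299624]
0.4370569 [3.34843337e-01 5.74537016e-01 1.66776140e-05]
0.52424365 [0.49670952 0.17126267 0.03702026]
```

```bash
python3 -m crank '[{"jaw":100,"x":3,"y":-6,"z":0,"ax":0,"ay":0,"az":-3},{"jaw":100,"x":0,"y":0,"z":50,"ax":0,"ay":0,"az":0},{"jaw":100,"x":0,"y":0,"z":50,"ax":0,"ay":0,"az":0},{"jaw":100,"x":0,"y":0,"z":50,"ax":0,"ay":0,"az":0},{"jaw":100,"x":0,"y":0,"z":39,"ax":0,"ay":0,"az":0},{"jaw":100,"x":0,"y":0,"z":0,"ax":0,"ay":0,"az":0}]' 60; python3 -m crank '[{"jaw":0,"x":0,"y":0,"z":0,"ax":0,"ay":0,"az":0},{"jaw":0,"x":0,"y":0,"z":0,"ax":0,"ay":0,"az":0},{"jaw":0,"x":0,"y":0,"z":0,"ax":0,"ay":0,"az":0},{"jaw":0,"x":0,"y":0,"z":0,"ax":0,"ay":0,"az":0},{"jaw":0,"x":0,"y":0,"z":0,"ax":0,"ay":0,"az":0},{"jaw":0,"x":0,"y":0,"z":0,"ax":0,"ay":0,"az":0},{"jaw":0,"x":0,"y":0,"z":0,"ax":0,"ay":0,"az":0},{"jaw":0,"x":0,"y":0,"z":0,"ax":0,"ay":0,"az":0}]' 80
```

```text
t: 2.75
eef_pos: [0.4845, 0.4198, 0.1493]
tool_rot: [0.0, 0.689, 0.725, -0.003]
contact_force: [-0.6, -0.6, 0.2]
gripper_width: 1.001
t: 3.75
eef_pos: [0.4849, 0.4233, 0.1533]
tool_rot: [-0.0, 0.688, 0.725, 0.0]
contact_force: [-1.4, -0.9, 5.6]
gripper_width: 0.15
```

```bash
python3 -m crank '[{"jaw":100,"x":0,"y":0,"z":0,"ax":0,"ay":0,"az":0},{"jaw":100,"x":0,"y":0,"z":0,"ax":0,"ay":0,"az":0},{"jaw":100,"x":0,"y":0,"z":0,"ax":0,"ay":0,"az":0},{"jaw":100,"x":0,"y":0,"z":0,"ax":0,"ay":0,"az":0},{"jaw":100,"x":0,"y":0,"z":-50,"ax":0,"ay":0,"az":0},{"jaw":100,"x":0,"y":0,"z":-50,"ax":0,"ay":0,"az":0},{"jaw":100,"x":0,"y":0,"z":-50,"ax":0,"ay":0,"az":0},{"jaw":100,"x":0,"y":0,"z":-38,"ax":0,"ay":0,"az":4}]'; python3 -m crank '[{"jaw":100,"x":-42,"y":12,"z":0,"ax":0,"ay":0,"az":0},{"jaw":100,"x":-42,"y":12,"z":0,"ax":0,"ay":0,"az":0},{"jaw":100,"x":-42,"y":12,"z":0,"ax":0,"ay":0,"az":0},{"jaw":100,"x":-42,"y":13,"z":0,"ax":0,"ay":0,"az":0},{"jaw":100,"x":-42,"y":13,"z":0,"ax":0,"ay":0,"az":0},{"jaw":100,"x":-42,"y":13,"z":0,"ax":0,"ay":0,"az":0},{"jaw":100,"x":-43,"y":13,"z":0,"ax":0,"ay":0,"az":0},{"jaw":100,"x":-43,"y":13,"z":0,"ax":0,"ay":0,"az":0},{"jaw":100,"x":0,"y":0,"z":0,"ax":0,"ay":0,"az":0},{"jaw":100,"x":0,"y":0,"z":0,"ax":0,"ay":0,"az":0},{"jaw":100,"x":0,"y":0,"z":0,"ax":0,"ay":0,"az":0}]'
python3 -c "
from h import *
shot('c1')"
```

```text
t: 4.75
eef_pos: [0.4853, 0.4232, 0.3429]
tool_rot: [-0.0, 0.714, 0.7, 0.001]
contact_force: [0.2, -0.0, 0.1]
gripper_width: 1.001
t: 6.12
eef_pos: [0.5797, 0.0851, 0.3403]
tool_rot: [-0.0, 0.712, 0.702, 0.0]
contact_force: [-0.3, 0.4, -0.1]
gripper_width: 1.0
```

View pics/c1.png

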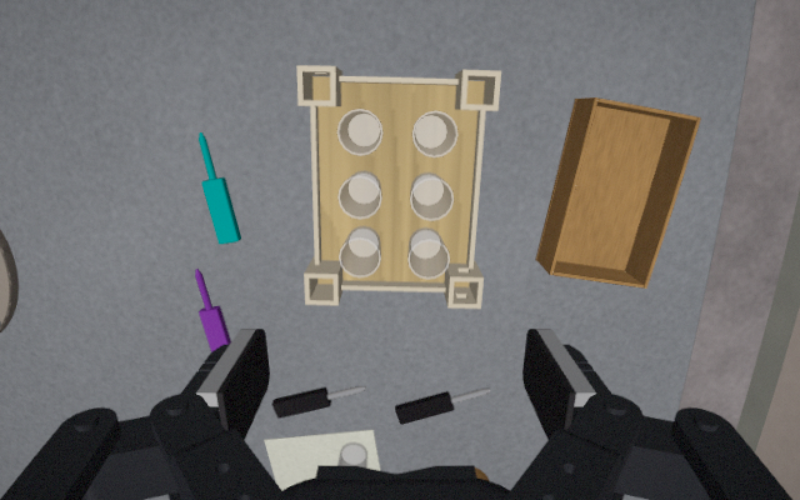

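The four socket rims are centred near (316,86), (480,90), (466,289) and (323,286). The drilled sockets are top-left and bottom-right. The pins are at (302,402) and (425,408), both pointing right.

```bash
cat >> h.py <<'E'
def quad(c,pts,h):
    F=show(c,'q',pts,h)
    print(F.mean(0),[np.linalg.norm(F[i]-F[i-1]).round(4) for i in range(4)],np.degrees([np.arctan2(*(F[i]-F[i-1])[[1,0]]) for i in range(4)]).round(2)); return F
E
python3 - <<'E'
from h import *
c,im,d=load('c1')
quad(c,[(316.5,86),(480,90.5),(466,289.5),(323,286.5)],.055)
show(c,'pinA',[(274,407),(329,397),(365,390)],.008)
show(c,'pinB',[(397,414),(452,401),(490,391)],.008)
# enlarged rims of both views for check
c2,im2,_=load('b2')
def crop(im,u,v): 
    u,v=int(u/1.25),int(v/1.25); return cv2.resize(im[v-22:v+22,u-22:u+22],(300,300),interpolation=cv2.INTER_CUBIC)
top=np.hstack([crop(im,*p) for p in [(316,86),(480,90)]]); bot=np.hstack([crop(im,*p) for p in [(323,286),(466,290)]])
save('c1z',np.vstack([top,bot]),1)
E
```

```text
q [[509.0, 184.2], [658.1, 178.2], [651.4, -17.8], [503.1, -12.3]]
[0.58041457 0.08306252 0.055     ] [np.float64(0.1966), np.float64(0.1492), np.float64(0.1961), np.float64(0.1484)] [ 88.26  -2.3  -91.97 177.89]
pinA [[420.4, -197.1], [492.0, -182.1], [537.8, -172.1]]
pinB [[577.4, -208.9], [647.2, -190.3], [694.6, -176.4]]
```

View pics/c1z.png

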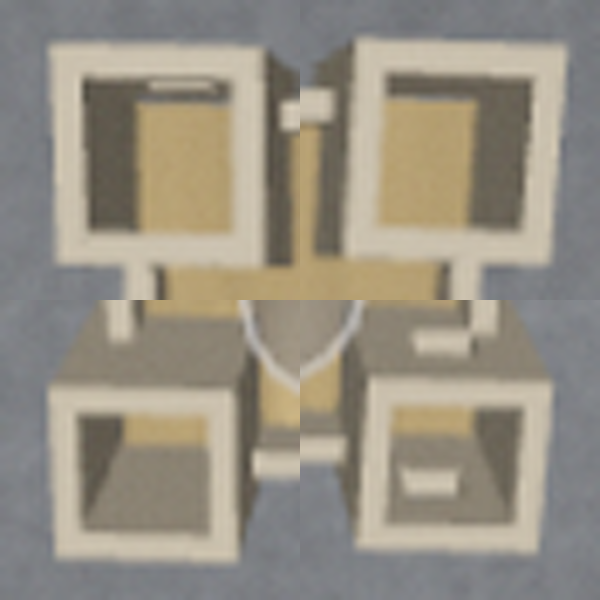

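Run:
```python
from h import *
c,im,d=load('c1')
P=[]
for (u,v),(X,Y) in zip([(316,86),(480,90),(466,290),(323,286)],[(160.5,154.7),(155.75,150.75),(155.25,164.25),(146.75,174.5)]):
    s=300/44; P.append(((int(u/1.25)-22+(X+.5)/s-.5)*1.25,(int(v/1.25)-22+(Y+.5)/s-.5)*1.25))
quad(c,P,.055)
c,im,d=load('b2')
def crop(im,u,v): 
    u,v=int(u/1.25),int(v/1.25); return cv2.resize(im[v-22:v+22,u-22:u+22],(300,300),interpolation=cv2.INTER_CUBIC)
top=np.hstack([crop(im,*p) for p in [(285,82),(478,72)]]); bot=np.hstack([crop(im,*p) for p in [(312,316),(479,308)]])
save('b2z',np.vstack([top,bot]),1)
```

```text
q [[509.0, 184.8], [658.6, 179.0], [650.9, -20.7], [501.2, -15.1]]
[0.57991864 0.08199773 0.055     ] [np.float64(0.2), np.float64(0.1497), np.float64(0.1998), np.float64(0.1498)] [ 87.77  -2.22 -92.2  177.85]
```

View pics/b2z.png

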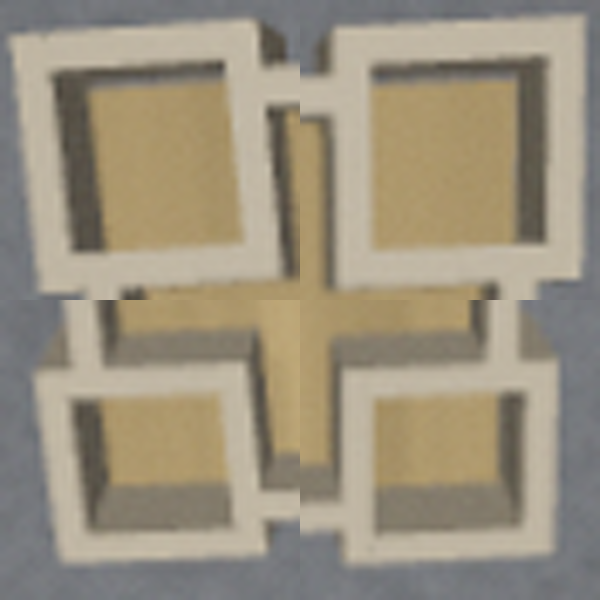

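Run:
```python
from h import *
c,im,d=load('b2')
P=[]
for (u,v),(X,Y) in zip([(285,82),(478,72),(479,308),(312,316)],[(146.5,156),(157.25,152.75),(149,160.75),(150.25,162)]):
    s=300/44; P.append(((int(u/1.25)-22+(X+.5)/s-.5)*1.25,(int(v/1.25)-22+(Y+.5)/s-.5)*1.25))
quad(c,P,.121)
o=readout.get_obs(); print(o['eef_pos'],o['tool_rot'])
from scipy.spatial.transform import Rotation as R
print(R.from_quat(o['tool_rot'][[1,2,3,0]]).as_matrix().round(4))
```

```text
q [[405.0, 517.4], [554.6, 525.1], [565.1, 325.9], [415.0, 318.2]]
[0.48492705 0.42163943 0.121     ] [np.float64(0.1995), np.float64(0.1497), np.float64(0.1995), np.float64(0.1503)] [  92.87    2.91  -86.97 -177.06]
[0.57977427 0.08492485 0.34025348] [-2.41606690e-04  7.12369647e-01  7.01804400e-01  1.07118471e-04]
[[ 1.490e-02  9.999e-01 -2.000e-04]
 [ 9.999e-01 -1.490e-02  5.000e-04]
 [ 5.000e-04 -2.000e-04 -1.000e+00]]
```

```bash
python3 -m crank '[{"jaw":100,"x":42,"y":-12,"z":0,"ax":0,"ay":0,"az":0},{"jaw":100,"x":42,"y":-12,"z":0,"ax":0,"ay":0,"az":0},{"jaw":100,"x":42,"y":-12,"z":0,"ax":0,"ay":0,"az":0},{"jaw":100,"x":42,"y":-12,"z":0,"ax":0,"ay":0,"az":0},{"jaw":100,"x":42,"y":-13,"z":0,"ax":0,"ay":0,"az":0},{"jaw":100,"x":42,"y":-13,"z":0,"ax":0,"ay":0,"az":0},{"jaw":100,"x":42,"y":-13,"z":0,"ax":0,"ay":0,"az":0},{"jaw":100,"x":43,"y":-13,"z":0,"ax":0,"ay":0,"az":-3.8},{"jaw":100,"x":0,"y":0,"z":47,"ax":0,"ay":0,"az":0},{"jaw":100,"x":0,"y":0,"z":47,"ax":0,"ay":0,"az":0},{"jaw":100,"x":0,"y":0,"z":47,"ax":0,"ay":0,"az":0},{"jaw":100,"x":0,"y":0,"z":46,"ax":0,"ay":0,"az":0}]'; python3 -m crank '[{"jaw":100,"x":0,"y":0,"z":0,"ax":0,"ay":0,"az":0},{"jaw":0,"x":0,"y":0,"z":0,"ax":0,"ay":0,"az":0},{"jaw":0,"x":0,"y":0,"z":0,"ax":0,"ay":0,"az":0},{"jaw":0,"x":0,"y":0,"z":0,"ax":0,"ay":0,"az":0},{"jaw":0,"x":0,"y":0,"z":0,"ax":0,"ay":0,"az":0},{"jaw":0,"x":0,"y":0,"z":0,"ax":0,"ay":0,"az":0},{"jaw":0,"x":0,"y":0,"z":0,"ax":0,"ay":0,"az":0},{"jaw":0,"x":0,"y":0,"z":0,"ax":0,"ay":0,"az":0},{"jaw":0,"x":0,"y":0,"z":-25,"ax":0,"ay":0,"az":0},{"jaw":0,"x":0,"y":0,"z":-45,"ax":0,"ay":0,"az":0},{"jaw":0,"x":0,"y":0,"z":-50,"ax":0,"ay":0,"az":0},{"jaw":0,"x":0,"y":0,"z":0,"ax":0,"ay":0,"az":0}]' 100
python3 -c "
from h import *
o=readout.get_obs(); print(o)"
```

```text
t: 7.68
eef_pos: [0.4851, 0.4229, 0.1519]
tool_rot: [-0.0, 0.689, 0.725, 0.0]
contact_force: [0.4, 0.3, -0.5]
gripper_width: 1.0
t: 9.18
eef_pos: [0.4876, 0.4234, 0.2768]
tool_rot: [0.0, 0.69, 0.724, 0.004]
contact_force: [1.3, 0.4, -8.0]
gripper_width: 0.147
{'t': 9.175, 'q': array([-0.6878491 ,  0.39606637, -0.16839341,  1.57394163,  0.07093642,
        1.17027619, -0.82210313]), 'joint_vel': array([ 0.0009275 ,  0.05106298,  0.00441362,  0.09000506,  0.00373583,
       -0.03560261, -0.00271911]), 'joint_torque': array([ 9.17123049e-02, -6.11244965e+01, -1.11747824e+00, -3.22873127e+01,
       -1.07911171e-01,  6.96133319e-01,  3.94739583e-02]), 'eef_pos': array([0.48757623, 0.42338906, 0.27681016]), 'tool_rot': array([1.83785328e-04, 6.89731659e-01, 7.24055958e-01, 3.62972522e-03]), 'contact_force': array([ 1.27487297,  0.37812316, -7.9872475 ]), 'torque': array([ 0.04683301, -0.03060715,  0.05861839]), 'gripper_width': 0.147130173363904}
```

```bash
python3 -m crank '[{"jaw":0,"x":-20,"y":4,"z":0,"ax":0,"ay":0,"az":0},{"jaw":0,"x":-36,"y":8,"z":0,"ax":0,"ay":0,"az":0},{"jaw":0,"x":-36,"y":8,"z":0,"ax":0,"ay":0,"az":0},{"jaw":0,"x":-36,"y":8,"z":0,"ax":0,"ay":0,"az":0},{"jaw":0,"x":-36,"y":8,"z":0,"ax":0,"ay":0,"az":0},{"jaw":0,"x":-36,"y":8,"z":0,"ax":0,"ay":0,"az":0},{"jaw":0,"x":-36,"y":8,"z":0,"ax":0,"ay":0,"az":0},{"jaw":0,"x":-36,"y":8,"z":0,"ax":0,"ay":0,"az":0},{"jaw":0,"x":-36,"y":8,"z":0,"ax":0,"ay":0,"az":0},{"jaw":0,"x":-25,"y":6,"z":0,"ax":0,"ay":0,"az":2},{"jaw":0,"x":-11,"y":4,"z":0,"ax":0,"ay":0,"az":3},{"jaw":0,"x":0,"y":0,"z":0,"ax":0,"ay":0,"az":0}]';python3 -m crank '[{"jaw":0,"x":0,"y":0,"z":0,"ax":0,"ay":0,"az":0},{"jaw":0,"x":0,"y":0,"z":0,"ax":0,"ay":0,"az":0},{"jaw":0,"x":0,"y":0,"z":0,"ax":0,"ay":0,"az":0}]'
python3 -c "
from h import *
from scipy.spatial.transform import Rotation as R
o=readout.get_obs(); print(o['eef_pos']); M=R.from_quat(o['tool_rot'][[1,2,3,0]]).as_matrix();print(M.round(4),np.degrees(np.arctan2(M[1,1],M[0,1])))
shot('d1','scene')"
```

```text
t: 10.68
eef_pos: [0.5802, 0.0819, 0.2727]
tool_rot: [-0.0, 0.721, 0.693, -0.0]
contact_force: [-1.2, 0.3, -8.2]
gripper_width: 0.144
t: 11.05
eef_pos: [0.5802, 0.0829, 0.2734]
tool_rot: [-0.0, 0.72, 0.694, 0.0]
contact_force: [-0.2, -0.6, -7.5]
gripper_width: 0.146
[0.58018665 0.08294408 0.27338815]
[[ 3.700e-02  9.993e-01  1.000e-04]
 [ 9.993e-01 -3.700e-02  3.000e-04]
 [ 3.000e-04  1.000e-04 -1.000e+00]] -2.119456672855021
```

```bash
python3 -m crank '[{"jaw":0,"x":0.5,"y":0,"z":30,"ax":0,"ay":0,"az":0},{"jaw":0,"x":0,"y":0,"z":28,"ax":0,"ay":0,"az":0},{"jaw":0,"x":0,"y":0,"z":0,"ax":0,"ay":0,"az":0},{"jaw":0,"x":0,"y":0,"z":4,"ax":0,"ay":0,"az":0},{"jaw":0,"x":0,"y":0,"z":4,"ax":0,"ay":0,"az":0},{"jaw":0,"x":0,"y":0,"z":4,"ax":0,"ay":0,"az":0},{"jaw":0,"x":0,"y":0,"z":4,"ax":0,"ay":0,"az":0},{"jaw":0,"x":0,"y":0,"z":0,"ax":0,"ay":0,"az":0},{"jaw":0,"x":0,"y":0,"z":0,"ax":0,"ay":0,"az":0}]'
python3 -c "
from h import *
o=readout.get_obs(); print(o['eef_pos'],o['contact_force'],o['torque'])"
```

```text
t: 12.22
eef_pos: [0.5805, 0.0826, 0.1994]
tool_rot: [0.0, 0.721, 0.693, 0.0]
contact_force: [-0.6, -1.3, -7.3]
gripper_width: 0.145
[0.58045502 0.0826048  0.19940885] [-0.63155487 -1.33709645 -7.34189633] [-0.01751547 -0.06483025  0.00042808]
```

Feet are about 8 mm below the rims and there is no contact force. Continuing down.

```bash
python3 -m crank '[{"jaw":0,"x":0,"y":0,"z":5,"ax":0,"ay":0,"az":0},{"jaw":0,"x":0,"y":0,"z":5,"ax":0,"ay":0,"az":0},{"jaw":0,"x":0,"y":0,"z":5,"ax":0,"ay":0,"az":0},{"jaw":0,"x":0,"y":0,"z":5,"ax":0,"ay":0,"az":0},{"jaw":0,"x":0,"y":0,"z":5,"ax":0,"ay":0,"az":0},{"jaw":0,"x":0,"y":0,"z":0,"ax":0,"ay":0,"az":0}]'
python3 -m crank '[{"jaw":0,"x":0,"y":0,"z":4,"ax":0,"ay":0,"az":0},{"jaw":0,"x":0,"y":0,"z":4,"ax":0,"ay":0,"az":0},{"jaw":0,"x":0,"y":0,"z":2,"ax":0,"ay":0,"az":0},{"jaw":0,"x":0,"y":0,"z":0,"ax":0,"ay":0,"az":0},{"jaw":0,"x":0,"y":0,"z":0,"ax":0,"ay":0,"az":0}]'
```

```text
t: 12.98
eef_pos: [0.58, 0.0825, 0.1737]
tool_rot: [-0.0, 0.721, 0.693, -0.0]
contact_force: [0.2, -0.5, -6.7]
gripper_width: 0.147
t: 13.6
eef_pos: [0.5804, 0.0826, 0.1662]
tool_rot: [0.0, 0.721, 0.693, 0.0]
contact_force: [-6.2, -0.5, 7.9]
gripper_width: 0.143
```

```bash
python3 -m crank '[{"jaw":0,"x":0,"y":0,"z":2,"ax":0,"ay":0,"az":0},{"jaw":0,"x":0,"y":0,"z":0,"ax":0,"ay":0,"az":0},{"jaw":100,"x":0,"y":0,"z":0,"ax":0,"ay":0,"az":0},{"jaw":100,"x":0,"y":0,"z":0,"ax":0,"ay":0,"az":0},{"jaw":100,"x":0,"y":0,"z":0,"ax":0,"ay":0,"az":0},{"jaw":100,"x":0,"y":0,"z":0,"ax":0,"ay":0,"az":0},{"jaw":100,"x":0,"y":0,"z":-45,"ax":0,"ay":0,"az":0},{"jaw":100,"x":0,"y":0,"z":-45,"ax":0,"ay":0,"az":0},{"jaw":100,"x":0,"y":0,"z":-45,"ax":0,"ay":0,"az":0},{"jaw":100,"x":0,"y":0,"z":-40,"ax":0,"ay":0,"az":0},{"jaw":100,"x":0,"y":0,"z":0,"ax":0,"ay":0,"az":0}]'
python3 - <<'E'
from h import *
c,im,d=shot('e1')
print(readout.get_obs()['eef_pos'])
# heights of rim/deck via depth at expected points
b=np.array([.5799,.0820]);a=np.radians(-2.2);Rz=np.array([[np.cos(a),-np.sin(a)],[np.sin(a),np.cos(a)]])
for p in [(-75,100),(75,100),(75,-100),(-75,-100)]:
    hs=[]
    for off in [(-15,0),(15,0),(0,15),(0,-15)]:
        q=b+Rz@(np.array(p)+off)/1000; u,v=proj(c,[*q,.133])[0].round().astype(int)
        if 0<=u<640 and 0<=v<400: hs.append(pt(c,u,v,d[v,u])[2].round(4))
    print(p,hs)
E
```

```text
t: 14.98
eef_pos: [0.5822, 0.0829, 0.341]
tool_rot: [0.002, 0.721, 0.693, 0.003]
contact_force: [0.3, 0.4, -0.1]
gripper_width: 0.997
[0.58100777 0.08269608 0.3385582 ]
(-75, 100) [np.float64(0.1313), np.float64(0.132), np.float64(0.1319), np.float64(0.1329)]
(75, 100) [np.float64(0.1315), np.float64(0.1336), np.float64(0.1319), np.float64(0.1332)]
(75, -100) [np.float64(0.1324), np.float64(0.1317), np.float64(0.1314), np.float64(0.1344)]
(-75, -100) [np.float64(0.1335), np.float64(0.1335), np.float64(0.1325), np.float64(0.1338)]
```

View pics/e1.png

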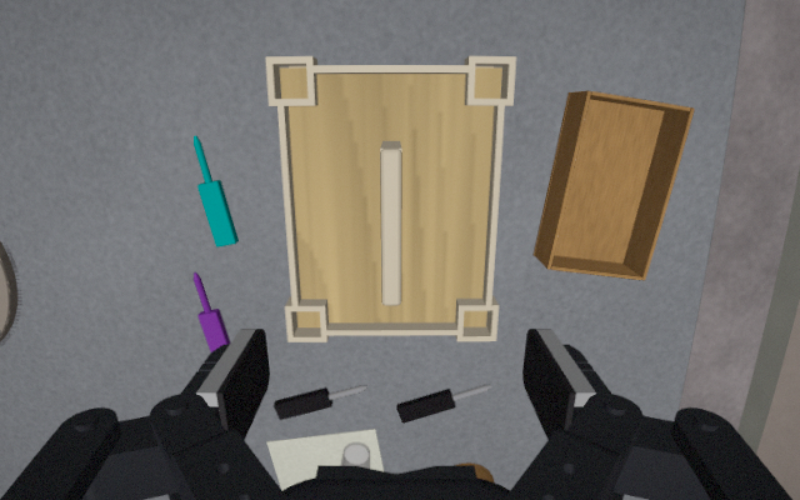

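The frame sits level: its rims measure 0.132–0.134 against 0.133 expected. Both pins are undisturbed. Going to pin B.

```bash
python3 -m crank '[{"jaw":60,"x":-41,"y":3,"z":0,"ax":0,"ay":0,"az":0},{"jaw":60,"x":-41,"y":3,"z":0,"ax":0,"ay":0,"az":0},{"jaw":60,"x":-41,"y":3,"z":0,"ax":0,"ay":0,"az":0},{"jaw":60,"x":-41,"y":3,"z":0,"ax":0,"ay":0,"az":0},{"jaw":60,"x":-41,"y":3,"z":0,"ax":0,"ay":0,"az":0},{"jaw":60,"x":-41,"y":3,"z":0,"ax":0,"ay":0,"az":0},{"jaw":60,"x":-41,"y":3,"z":0,"ax":0,"ay":0,"az":0},{"jaw":60,"x":0,"y":0,"z":0,"ax":0,"ay":0,"az":0}]' 100; python3 -m crank '[{"jaw":60,"x":0,"y":0,"z":20,"ax":0,"ay":0,"az":9},{"jaw":60,"x":0,"y":0,"z":20,"ax":0,"ay":0,"az":9},{"jaw":60,"x":0,"y":0,"z":20,"ax":0,"ay":0,"az":9},{"jaw":60,"x":0,"y":0,"z":20,"ax":0,"ay":0,"az":9},{"jaw":60,"x":0,"y":0,"z":20,"ax":0,"ay":0,"az":9},{"jaw":60,"x":0,"y":0,"z":20,"ax":0,"ay":0,"az":9},{"jaw":60,"x":0,"y":0,"z":20,"ax":0,"ay":0,"az":9},{"jaw":60,"x":0,"y":0,"z":0,"ax":0,"ay":0,"az":9.6},{"jaw":60,"x":0,"y":0,"z":0,"ax":0,"ay":0,"az":0},{"jaw":60,"x":0,"y":0,"z":0,"ax":0,"ay":0,"az":0}]'
cat >> h.py <<'E'
from scipy.spatial.transform import Rotation as Rot
def tool():
    o=readout.get_obs(); M=Rot.from_quat(o['tool_rot'][[1,2,3,0]]).as_matrix()
    yaw=np.degrees(np.arctan2(M[1,0],M[0,0])); return o['eef_pos'],M,yaw,o
def delta(target):
    p,M,yaw,o=tool(); return np.round(M.T@(np.array(target)-p)*1000,1)
def pins(c,im,thr=60):
    hsv=cv2.cvtColor(im,cv2.COLOR_RGB2HSV); m=((hsv[:,:,2]<thr)*255).astype(np.uint8)
    for k in cv2.findContours(m,0,2)[0]:
        if cv2.contourArea(k)>200:
            P=np.array([onz(c,*p,.012)[:2]*1000 for p in k[:,0].astype(float)],np.float32)
            r=cv2.minAreaRect(P); print('dark',np.round(r[0],1),np.round(r[1],1),round(r[2],1))
E
python3 - <<'E'
from h import *
c,im,d=shot('f1'); p,M,yaw,o=tool(); print(p,yaw,o['q'].round(2)); pins(c,im)
E
```

```text
t: 16.02
eef_pos: [0.5886, -0.2095, 0.3352]
tool_rot: [-0.001, 0.723, 0.691, -0.002]
contact_force: [-0.6, -0.1, -0.1]
gripper_width: 0.597
t: 17.27
eef_pos: [0.5903, -0.2044, 0.1969]
tool_rot: [-0.0, 0.991, 0.134, -0.0]
contact_force: [0.4, 0.2, -0.2]
gripper_width: 0.599
[ 0.59033749 -0.20456115  0.19717231] 15.377169253635655 [-0.03  0.44  0.36  1.74 -0.18  1.   -0.91]
dark [ 458.2 -191.6] [73.6 23.7] 14.9
dark [ 407.5 -255.1] [211.5 733.4] 15.4
dark [ 612.2 -200.6] [70.8 23.5] 17.2
```

View pics/f1.png

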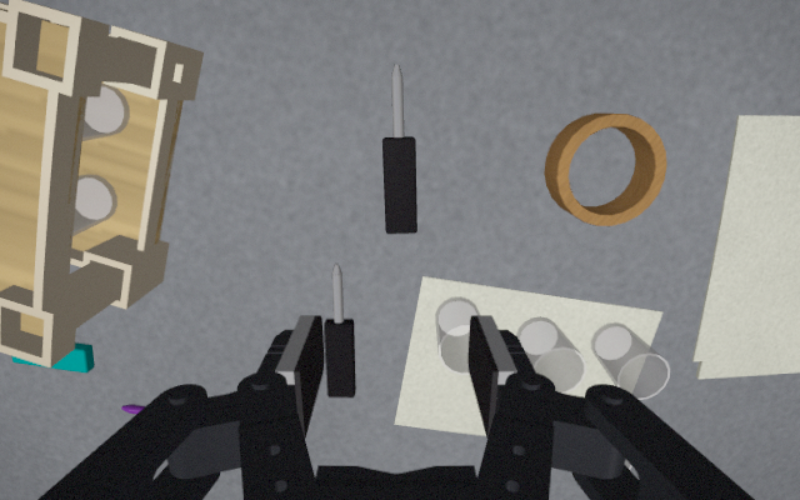

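Run:
```python
from h import *
c,im,d=load('f1')
for n,t,s,p in (('B',(401,233),(400,138),(397,66)),('A',(341,396),(340.5,320),(336.5,265))):
    T=show(c,n+'tail',[t],.012)[0];S=show(c,n+'sh',[s],.012)[0];P=show(c,n+'tip',[p],.006)[0]
    for a,b in((T,P),(T,S)): print(np.linalg.norm((b-a)[:2]),np.degrees(np.arctan2(*(b-a)[[1,0]])))
    e=(P-T)[:2]/np.linalg.norm((P-T)[:2]); g=T[:2]+.014*e; print('grasp',g,delta([*g,.004]))
print(tool()[0],tool()[2])
```

```text
Btail [[577.9, -211.3]]
Bsh [[645.7, -191.5]]
Btip [[692.6, -176.3]]
0.11994720723403375 16.96347705161031
0.07068569291835636 16.24580994194481
grasp [ 0.59125085 -0.20720744] [  0.2   2.9 193.2]
Atail [[422.7, -200.8]]
Ash [[494.1, -183.7]]
Atip [[537.2, -169.5]]
0.118661445233973 15.251360624061151
0.07333981987764965 13.457142090556362
grasp [ 0.43624991 -0.19708063] [-146.6  -48.   193.2]
[ 0.59033749 -0.20456115  0.19717231] 15.377169253635655
```

```bash
python3 -m crank '[{"jaw":60,"x":0,"y":2.5,"z":40,"ax":0,"ay":0,"az":-1},{"jaw":60,"x":0,"y":0,"z":50,"ax":0,"ay":0,"az":0},{"jaw":60,"x":0,"y":0,"z":50,"ax":0,"ay":0,"az":0},{"jaw":60,"x":0,"y":0,"z":40,"ax":0,"ay":0,"az":0},{"jaw":60,"x":0,"y":0,"z":11,"ax":0,"ay":0,"az":0},{"jaw":60,"x":0,"y":0,"z":0,"ax":0,"ay":0,"az":0},{"jaw":0,"x":0,"y":0,"z":0,"ax":0,"ay":0,"az":0},{"jaw":0,"x":0,"y":0,"z":0,"ax":0,"ay":0,"az":0},{"jaw":0,"x":0,"y":0,"z":0,"ax":0,"ay":0,"az":0},{"jaw":0,"x":0,"y":0,"z":0,"ax":0,"ay":0,"az":0},{"jaw":0,"x":0,"y":0,"z":0,"ax":0,"ay":0,"az":0},{"jaw":0,"x":0,"y":0,"z":0,"ax":0,"ay":0,"az":0}]' 100; python3 -c "
from h import *
c,im,d=shot('g1'); print(tool())"
```

```text
t: 18.82
eef_pos: [0.5924, -0.2079, 0.0088]
tool_rot: [0.001, 0.99, 0.141, 0.002]
contact_force: [-1.8, 0.4, 7.7]
gripper_width: 0.228
(array([ 0.59243739, -0.20792639,  0.00877685]), array([[ 9.60247877e-01,  2.79127363e-01,  3.45409670e-03],
       [ 2.79131029e-01, -9.60252823e-01, -6.19519552e-04],
       [ 3.14388125e-03,  1.55903790e-03, -9.99993843e-01]]), np.float64(16.20843096694892), {'t': 18.875, 'q': array([ 0.04279753,  0.68985339,  0.26866217,  1.83300513, -0.28241162,
        0.65244283, -0.80984836]), 'joint_vel': array([ 0.00104699,  0.00167088, -0.00096281, -0.00035273, -0.00037228,
       -0.00055146,  0.00045773]), 'joint_torque': array([ 2.97747867e-02, -5.63701987e+01,  6.25783592e+00, -1.74624646e+01,
       -5.10140019e-02, -5.54683283e-01, -2.10170634e-02]), 'eef_pos': array([ 0.59243739, -0.20792639,  0.00877685]), 'tool_rot': array([5.50134138e-04, 9.90011937e-01, 1.40972641e-01, 1.66613596e-03]), 'contact_force': array([-1.46240839,  0.33008618,  7.66491636]), 'torque': array([0.15296506, 0.3732203 , 0.05136306]), 'gripper_width': 0.2219871286808647})
```

```bash
python3 -m crank '[{"jaw":0,"x":0,"y":0,"z":-20,"ax":0,"ay":0,"az":0},{"jaw":0,"x":0,"y":0,"z":-40,"ax":0,"ay":0,"az":0},{"jaw":0,"x":31,"y":-13,"z":0,"ax":0,"ay":0,"az":0},{"jaw":0,"x":32,"y":-13,"z":0,"ax":0,"ay":0,"az":0},{"jaw":0,"x":0,"y":0,"z":0,"ax":0,"ay":0,"az":-9},{"jaw":0,"x":0,"y":0,"z":0,"ax":0,"ay":0,"az":-9},{"jaw":0,"x":0,"y":0,"z":0,"ax":0,"ay":0,"az":-9},{"jaw":0,"x":0,"y":0,"z":0,"ax":0,"ay":0,"az":-9},{"jaw":0,"x":0,"y":0,"z":0,"ax":0,"ay":0,"az":-9},{"jaw":0,"x":0,"y":0,"z":0,"ax":0,"ay":0,"az":-9},{"jaw":0,"x":0,"y":0,"z":0,"ax":0,"ay":0,"az":-9},{"jaw":0,"x":0,"y":0,"z":0,"ax":0,"ay":0,"az":-8.5}]'; python3 -m crank '[{"jaw":0,"x":0,"y":0,"z":0,"ax":0,"ay":0,"az":0},{"jaw":0,"x":0,"y":0,"z":0,"ax":0,"ay":0,"az":0},{"jaw":0,"x":0,"y":0,"z":0,"ax":0,"ay":0,"az":0}]'
python3 - <<'E'
from h import *
c,im,d=shot('g2'); p,M,yaw,o=tool(); print(p,yaw,o['contact_force'].round(1)); print(delta([.6455,-.1652,.0368]))
E
```

```text
t: 20.38
eef_pos: [0.6447, -0.1655, 0.0682]
tool_rot: [0.001, 0.719, 0.694, 0.0]
contact_force: [-1.0, -0.7, -0.6]
gripper_width: 0.224
t: 20.75
eef_pos: [0.6443, -0.1649, 0.0667]
tool_rot: [0.0, 0.722, 0.692, -0.0]
contact_force: [-0.6, 0.8, -0.2]
gripper_width: 0.223
[ 0.64426498 -0.16484831  0.06652192] 87.63901654067627 [ 0.8  0.3 -0.9]
[-0.3  1.2 29.7]
```

View pics/g2.png

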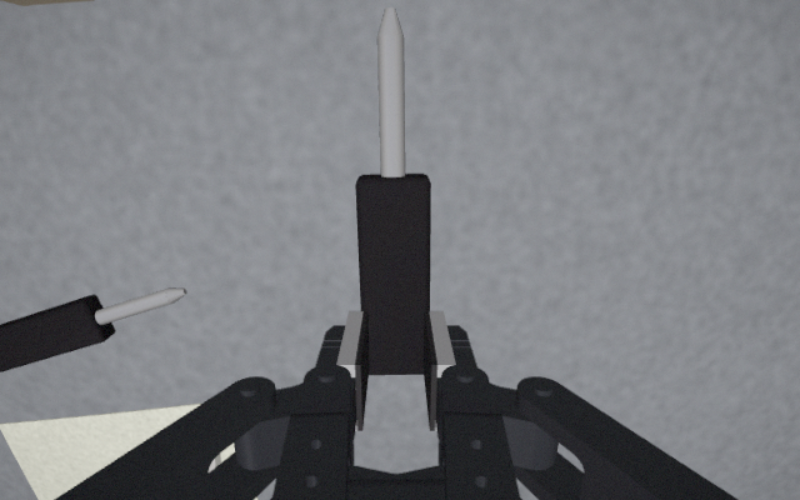

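The pin is held straight: tip at (391,8), shoulder at (393,177), tail at (397,373).

Run:
```python
from h import *
c,im,d=load('g2'); p=tool()[0]
z=p[2]-.0028
S=show(c,'shoulder',[(393.5,177)],z)[0];P=show(c,'tip',[(391,9)],z)[0];T=show(c,'tail',[(397,373)],z+.006)[0]
print(np.degrees(np.arctan2(*(P-S)[[1,0]])),np.degrees(np.arctan2(*(P-T)[[1,0]])),np.linalg.norm(P-S))
for v in (30,90,150,190,230,280): 
    q=pt(c,392/1.25,v/1.25,d[int(v/1.25),int(392/1.25)]); print(v,q.round(4))
a=np.radians(-2.2); y=np.array([-np.sin(a),np.cos(a)]); x=np.array([np.cos(a),np.sin(a)]); b=np.array([.5799,.082])
hb=b+.075*x-.1175*y; print('hole',hb,'tip rel hole (x,y)',(P[:2]-hb)@x,(P[:2]-hb)@y,'sh',(S[:2]-hb)@x,(S[:2]-hb)@y)
```

```text
shoulder [[645.8, -108.4]]
tip [[647.2, -58.2]]
tail [[644.2, -178.1]]
88.43922254853973 88.55280401722628 0.05017825778831209
30 [ 0.6472 -0.0644  0.066 ]
90 [ 0.6465 -0.0814  0.0665]
150 [ 0.6457 -0.0994  0.0672]
190 [ 0.6452 -0.1115  0.0701]
230 [ 0.6446 -0.125   0.0681]
280 [ 0.6439 -0.1424  0.0686]
hole [ 0.65033415 -0.03829248] tip rel hole (x,y) -0.0023831978239091493 -0.020010413675643282 sh -0.0018233937909960822 -0.07018554869404695
```

```bash
python3 -m crank '[{"jaw":0,"x":0,"y":2.1,"z":15,"ax":0,"ay":0,"az":0.4},{"jaw":0,"x":0,"y":0,"z":13.5,"ax":0,"ay":0,"az":0},{"jaw":0,"x":0,"y":0,"z":0,"ax":0,"ay":0,"az":0},{"jaw":0,"x":10,"y":0,"z":0,"ax":0,"ay":0,"az":0},{"jaw":0,"x":6,"y":0,"z":0,"ax":0,"ay":0,"az":0},{"jaw":0,"x":3,"y":0,"z":0,"ax":0,"ay":0,"az":0},{"jaw":0,"x":3,"y":0,"z":0,"ax":0,"ay":0,"az":0},{"jaw":0,"x":3,"y":0,"z":0,"ax":0,"ay":0,"az":0},{"jaw":0,"x":3,"y":0,"z":0,"ax":0,"ay":0,"az":0},{"jaw":0,"x":0,"y":0,"z":0,"ax":0,"ay":0,"az":0}]'
python3 - <<'E'
from h import *
c,im,d=shot('g3'); p,M,yaw,o=tool(); print(p,yaw,o['contact_force'].round(1),o['torque'].round(2))
E
```

```text
t: 22.05
eef_pos: [0.6477, -0.1366, 0.0378]
tool_rot: [-0.0, 0.723, 0.69, 0.0]
contact_force: [-0.6, -0.4, -0.0]
gripper_width: 0.229
[ 0.64762855 -0.13694849  0.03778017] 87.30606763403163 [ 0.1 -0.  -0.7] [-0.04  0.01 -0.  ]
```

```bash
python3 -m crank '[{"jaw":0,"x":4,"y":0,"z":0,"ax":0,"ay":0,"az":0},{"jaw":0,"x":4,"y":0,"z":0,"ax":0,"ay":0,"az":0},{"jaw":0,"x":4,"y":0,"z":0,"ax":0,"ay":0,"az":0},{"jaw":0,"x":4,"y":0,"z":0,"ax":0,"ay":0,"az":0},{"jaw":0,"x":0,"y":0,"z":0,"ax":0,"ay":0,"az":0}]'; python3 -m crank '[{"jaw":0,"x":4,"y":0,"z":0,"ax":0,"ay":0,"az":0},{"jaw":0,"x":4,"y":0,"z":0,"ax":0,"ay":0,"az":0},{"jaw":0,"x":4,"y":0,"z":0,"ax":0,"ay":0,"az":0},{"jaw":0,"x":4,"y":0,"z":0,"ax":0,"ay":0,"az":0},{"jaw":0,"x":0,"y":0,"z":0,"ax":0,"ay":0,"az":0}]'
```

```text
t: 22.72
eef_pos: [0.6485, -0.1203, 0.0378]
tool_rot: [-0.0, 0.723, 0.691, 0.0]
contact_force: [0.3, -0.5, 0.1]
gripper_width: 0.223
t: 23.35
eef_pos: [0.6492, -0.1044, 0.0378]
tool_rot: [-0.0, 0.723, 0.691, 0.0]
contact_force: [-0.4, 0.9, -1.5]
gripper_width: 0.224
```

```bash
python3 -m crank '[{"jaw":0,"x":4,"y":0,"z":0,"ax":0,"ay":0,"az":0},{"jaw":0,"x":3,"y":0,"z":0,"ax":0,"ay":0,"az":0},{"jaw":0,"x":2,"y":0,"z":0,"ax":0,"ay":0,"az":0},{"jaw":0,"x":0,"y":0,"z":0,"ax":0,"ay":0,"az":0}]'; python3 -m crank '[{"jaw":0,"x":1,"y":0,"z":0,"ax":0,"ay":0,"az":0},{"jaw":0,"x":1,"y":0,"z":0,"ax":0,"ay":0,"az":0},{"jaw":0,"x":0,"y":0,"z":0,"ax":0,"ay":0,"az":0}]'
python3 - <<'E'
from h import *
c,im,d=shot('g4'); p,M,yaw,o=tool(); print(p,yaw,o['contact_force'].round(1),o['torque'].round(2))
E
```

```text
t: 23.85
eef_pos: [0.6495, -0.096, 0.0378]
tool_rot: [-0.0, 0.724, 0.69, -0.0]
contact_force: [-1.0, -0.8, -0.7]
gripper_width: 0.229
t: 24.22
eef_pos: [0.6495, -0.0957, 0.0379]
tool_rot: [0.001, 0.724, 0.69, -0.001]
contact_force: [-0.3, -5.6, -0.5]
gripper_width: 0.224
[ 0.64947655 -0.09565622  0.0378475 ] 87.23069432165758 [ 0.1 -5.5  0.2] [-1.23  0.14 -0.05]
```

View pics/g4.png

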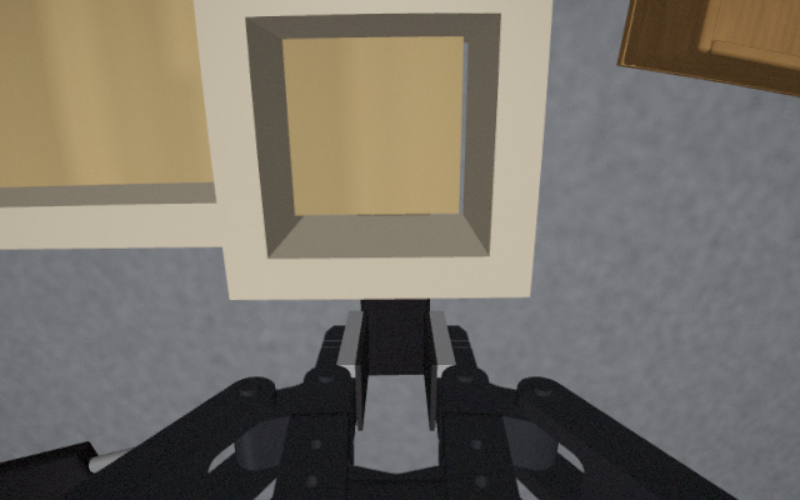

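Home: the shoulder meets the socket (5.6 N of push-back) at the predicted place. Releasing and going to pin A, with the tool reversed.

```bash
python3 -m crank '[{"jaw":60,"x":0,"y":0,"z":0,"ax":0,"ay":0,"az":0},{"jaw":60,"x":0,"y":0,"z":0,"ax":0,"ay":0,"az":0},{"jaw":60,"x":0,"y":0,"z":0,"ax":0,"ay":0,"az":0},{"jaw":60,"x":0,"y":0,"z":-20,"ax":0,"ay":0,"az":0},{"jaw":60,"x":0,"y":0,"z":-47,"ax":0,"ay":0,"az":0},{"jaw":60,"x":0,"y":0,"z":-47,"ax":0,"ay":0,"az":0},{"jaw":60,"x":-19,"y":-34,"z":-48,"ax":0,"ay":0,"az":0},{"jaw":60,"x":-19,"y":-35,"z":0,"ax":0,"ay":0,"az":0},{"jaw":60,"x":-18,"y":-35,"z":0,"ax":0,"ay":0,"az":0},{"jaw":60,"x":-18,"y":-35,"z":0,"ax":0,"ay":0,"az":0},{"jaw":60,"x":-18,"y":-35,"z":0,"ax":0,"ay":0,"az":0},{"jaw":60,"x":-18,"y":-35,"z":0,"ax":0,"ay":0,"az":0}]'; python3 -m crank '[{"jaw":60,"x":0,"y":0,"z":0,"ax":0,"ay":0,"az":-9},{"jaw":60,"x":0,"y":0,"z":0,"ax":0,"ay":0,"az":-9},{"jaw":60,"x":0,"y":0,"z":0,"ax":0,"ay":0,"az":-9},{"jaw":60,"x":0,"y":0,"z":0,"ax":0,"ay":0,"az":-9},{"jaw":60,"x":0,"y":0,"z":0,"ax":0,"ay":0,"az":-9},{"jaw":60,"x":0,"y":0,"z":0,"ax":0,"ay":0,"az":-9},{"jaw":60,"x":0,"y":0,"z":0,"ax":0,"ay":0,"az":-9},{"jaw":60,"x":0,"y":0,"z":0,"ax":0,"ay":0,"az":-9},{"jaw":60,"x":0,"y":0,"z":0,"ax":0,"ay":0,"az":-9},{"jaw":60,"x":0,"y":0,"z":0,"ax":0,"ay":0,"az":-9},{"jaw":60,"x":0,"y":0,"z":0,"ax":0,"ay":0,"az":-9},{"jaw":60,"x":0,"y":0,"z":0,"ax":0,"ay":0,"az":-8}]'; python3 -m crank '[{"jaw":60,"x":0,"y":0,"z":0,"ax":0,"ay":0,"az":0},{"jaw":60,"x":0,"y":0,"z":0,"ax":0,"ay":0,"az":0}]';python3 - <<'E'
from h import *
c,im,d=shot('h1'); p,M,yaw,o=tool(); print(p,yaw,o['q'].round(2)); pins(c,im)
print(proj(c,[[.4216,-.199,.012],[.5375,-.171,.006]])*1.25)
E
```

```text
t: 25.78
eef_pos: [0.4349, -0.1946, 0.2013]
tool_rot: [0.001, 0.724, 0.69, 0.001]
contact_force: [-0.3, -0.1, -0.4]
gripper_width: 0.606
t: 27.28
eef_pos: [0.436, -0.1941, 0.2013]
tool_rot: [0.001, -0.127, 0.992, -0.001]
contact_force: [0.3, 0.3, -0.0]
gripper_width: 0.597
t: 27.52
eef_pos: [0.4358, -0.1942, 0.2005]
tool_rot: [0.0, -0.123, 0.992, -0.0]
contact_force: [-0.4, 0.2, -0.4]
gripper_width: 0.599
[ 0.43582758 -0.19411809  0.20031753] -165.82619192423263 [ 0.48  0.2  -0.21  2.04  0.05  0.91  2.05]
dark [ 623.1 -146.9] [214.2 740.8] 14.3
dark [ 454.  -191.5] [71.4 23.5] 15.1
[[393.17908589 194.25609178]
 [391.97277448 332.60665181]]
```

```bash
python3 -m crank '[{"jaw":60,"x":0,"y":-2,"z":40,"ax":0,"ay":0,"az":0},{"jaw":60,"x":0,"y":0,"z":50,"ax":0,"ay":0,"az":0},{"jaw":60,"x":0,"y":0,"z":50,"ax":0,"ay":0,"az":0},{"jaw":60,"x":0,"y":0,"z":40,"ax":0,"ay":0,"az":0},{"jaw":60,"x":0,"y":0,"z":12,"ax":0,"ay":0,"az":0},{"jaw":60,"x":0,"y":0,"z":0,"ax":0,"ay":0,"az":0},{"jaw":0,"x":0,"y":0,"z":0,"ax":0,"ay":0,"az":0},{"jaw":0,"x":0,"y":0,"z":0,"ax":0,"ay":0,"az":0},{"jaw":0,"x":0,"y":0,"z":0,"ax":0,"ay":0,"az":0},{"jaw":0,"x":0,"y":0,"z":0,"ax":0,"ay":0,"az":0},{"jaw":0,"x":0,"y":0,"z":0,"ax":0,"ay":0,"az":0},{"jaw":0,"x":0,"y":0,"z":0,"ax":0,"ay":0,"az":0}]' 100; python3 -m crank '[{"jaw":0,"x":0,"y":0,"z":0,"ax":0,"ay":0,"az":0}]'
python3 - <<'E'
from h import *
p,M,yaw,o=tool(); print(p,yaw)
a=np.radians(-2.2); y=np.array([-np.sin(a),np.cos(a)]); x=np.array([np.cos(a),np.sin(a)]); b=np.array([.5799,.082])
ha=b-.075*x+.1175*y; t=ha+.127*y; print('hole_a',ha,'pre',t)
E
```

```text
t: 29.08
eef_pos: [0.4374, -0.1965, 0.0098]
tool_rot: [0.001, -0.124, 0.992, -0.001]
contact_force: [-2.1, 0.6, 10.9]
gripper_width: 0.215
t: 29.2
eef_pos: [0.4374, -0.1965, 0.0098]
tool_rot: [0.001, -0.124, 0.992, -0.001]
contact_force: [-2.0, -0.2, 10.7]
gripper_width: 0.214
[ 0.4374295  -0.1964819   0.00981861] -165.7167096682561
hole_a [0.50946585 0.20229248] pre [0.5143411  0.32919887]
```

```bash
python3 -m crank '[{"jaw":0,"x":0,"y":0,"z":-20,"ax":0,"ay":0,"az":0},{"jaw":0,"x":0,"y":0,"z":-45,"ax":0,"ay":0,"az":0},{"jaw":0,"x":0,"y":0,"z":-45,"ax":0,"ay":0,"az":9},{"jaw":0,"x":0,"y":0,"z":-45,"ax":0,"ay":0,"az":9},{"jaw":0,"x":0,"y":0,"z":-45,"ax":0,"ay":0,"az":9},{"jaw":0,"x":0,"y":0,"z":-40,"ax":0,"ay":0,"az":9},{"jaw":0,"x":0,"y":0,"z":0,"ax":0,"ay":0,"az":9},{"jaw":0,"x":0,"y":0,"z":0,"ax":0,"ay":0,"az":9},{"jaw":0,"x":0,"y":0,"z":0,"ax":0,"ay":0,"az":9},{"jaw":0,"x":0,"y":0,"z":0,"ax":0,"ay":0,"az":9},{"jaw":0,"x":0,"y":0,"z":0,"ax":0,"ay":0,"az":9},{"jaw":0,"x":0,"y":0,"z":0,"ax":0,"ay":0,"az":9}]'; python3 -m crank '[{"jaw":0,"x":0,"y":0,"z":0,"ax":0,"ay":0,"az":9},{"jaw":0,"x":0,"y":0,"z":0,"ax":0,"ay":0,"az":7.5},{"jaw":0,"x":0,"y":0,"z":0,"ax":0,"ay":0,"az":0},{"jaw":0,"x":0,"y":0,"z":0,"ax":0,"ay":0,"az":0}]'
python3 - <<'E'
from h import *
p,M,yaw,o=tool(); print(p,yaw,o['q'].round(2),delta([.5143,.3292,.25]))
E
```

```text
t: 30.7
eef_pos: [0.436, -0.196, 0.2488]
tool_rot: [0.001, 0.616, 0.788, 0.0]
contact_force: [0.3, -0.1, -0.4]
gripper_width: 0.221
t: 31.2
eef_pos: [0.4361, -0.196, 0.2483]
tool_rot: [0.0, 0.72, 0.694, 0.0]
contact_force: [-0.7, -0.5, -0.5]
gripper_width: 0.212
[ 0.4361485  -0.19600082  0.2483177 ] 87.93962456215813 [ 0.28  0.13  0.01  1.99 -0.    1.02  0.26] [527.7  59.2  -1.7]
```

```bash
python3 -m crank '[{"jaw":0,"x":30,"y":4,"z":0,"ax":0,"ay":0,"az":0},{"jaw":0,"x":45,"y":5,"z":0,"ax":0,"ay":0,"az":0},{"jaw":0,"x":45,"y":5,"z":0,"ax":0,"ay":0,"az":0},{"jaw":0,"x":45,"y":5,"z":0,"ax":0,"ay":0,"az":0},{"jaw":0,"x":45,"y":5,"z":0,"ax":0,"ay":0,"az":0},{"jaw":0,"x":45,"y":5,"z":0,"ax":0,"ay":0,"az":0},{"jaw":0,"x":45,"y":5,"z":0,"ax":0,"ay":0,"az":0},{"jaw":0,"x":45,"y":5,"z":0,"ax":0,"ay":0,"az":0},{"jaw":0,"x":45,"y":5,"z":0,"ax":0,"ay":0,"az":0},{"jaw":0,"x":45,"y":5,"z":0,"ax":0,"ay":0,"az":0},{"jaw":0,"x":45,"y":5,"z":0,"ax":0,"ay":0,"az":0},{"jaw":0,"x":48,"y":5,"z":0,"ax":0,"ay":0,"az":0}]'; python3 -m crank '[{"jaw":0,"x":0,"y":0,"z":45,"ax":0,"ay":0,"az":0},{"jaw":0,"x":0,"y":0,"z":45,"ax":0,"ay":0,"az":0},{"jaw":0,"x":0,"y":0,"z":45,"ax":0,"ay":0,"az":0},{"jaw":0,"x":0,"y":0,"z":45,"ax":0,"ay":0,"az":0},{"jaw":0,"x":0,"y":0,"z":0,"ax":0,"ay":0,"az":0},{"jaw":0,"x":0,"y":0,"z":0,"ax":0,"ay":0,"az":0},{"jaw":0,"x":0,"y":0,"z":0,"ax":0,"ay":0,"az":0}]'
python3 - <<'E'
from h import *
p,M,yaw,o=tool(); print(p,yaw,delta([.5143,.3292,.038]))
c,im,d=shot('i1')
E
```

```text
t: 32.7
eef_pos: [0.5158, 0.3303, 0.248]
tool_rot: [0.0, 0.72, 0.694, 0.0]
contact_force: [0.9, 0.3, -0.7]
gripper_width: 0.215
t: 33.58
eef_pos: [0.5168, 0.3303, 0.0702]
tool_rot: [0.0, 0.72, 0.693, 0.002]
contact_force: [0.3, 0.3, 0.0]
gripper_width: 0.217
[0.51678722 0.33034003 0.07020339] 87.81110313606062 [-1.3 -2.5 32.2]
```

View pics/i1.png

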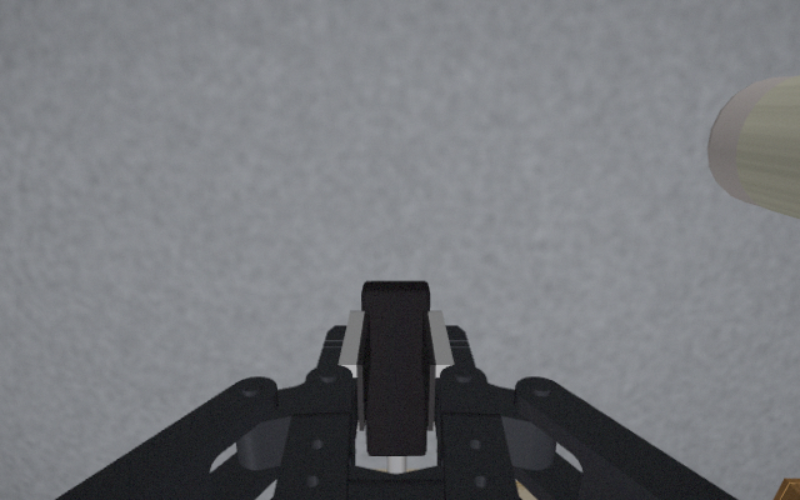

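Run:
```python
from h import *
c,im,d=load('i1'); p=tool()[0]; z=p[2]-.0038+.006
T=show(c,'tail',[(396,285)],z)[0];S=show(c,'sh',[(397,455)],z)[0]
print(np.linalg.norm(T-S),np.degrees(np.arctan2(*(T-S)[[1,0]])))
# handle mid columns per row
g=cv2.cvtColor(im,cv2.COLOR_RGB2HSV)[:,:,2]
for v in (228,232,236,240,244): 
    r=g[v,270:370]; w=np.where(r<50)[0]+270; print(v,w.min(),w.max())
a=np.radians(-2.2); y=np.array([-np.sin(a),np.cos(a)]); x=np.array([np.cos(a),np.sin(a)]); b=np.array([.5799,.082])
ha=b-.075*x+.1175*y
for n,q in (('T',T),('S',S),('TCP',p)): print(n,((q[:2]-ha)@x*1000).round(1),((q[:2]-ha)@y*1000).round(1))
# heights along the handle
for v in (300,340,380,420): print(pt(c,396/1.25,v/1.25,d[int(v/1.25),317]).round(4))
```

```text
tail [[517.6, 351.0]]
sh [[515.3, 278.8]]
0.0721774050353954 88.1829918686402
228 291 341
232 290 342
236 289 343
240 289 343
244 290 343
T 2.4 148.9
S 2.9 76.7
TCP 2.3 128.0
[0.5174 0.3454 0.0721]
[0.5168 0.3305 0.0731]
[0.5162 0.3126 0.071 ]
[0.5155 0.2954 0.0718]
```

```bash
python3 -m crank '[{"jaw":0,"x":0,"y":-2.6,"z":16,"ax":0,"ay":0,"az":0},{"jaw":0,"x":0,"y":0,"z":16,"ax":0,"ay":0,"az":0},{"jaw":0,"x":0,"y":0,"z":0,"ax":0,"ay":0,"az":0},{"jaw":0,"x":-15,"y":0,"z":0,"ax":0,"ay":0,"az":0},{"jaw":0,"x":-9,"y":0,"z":0,"ax":0,"ay":0,"az":0},{"jaw":0,"x":-3,"y":0,"z":0,"ax":0,"ay":0,"az":0},{"jaw":0,"x":-3,"y":0,"z":0,"ax":0,"ay":0,"az":0},{"jaw":0,"x":-3,"y":0,"z":0,"ax":0,"ay":0,"az":0},{"jaw":0,"x":-3,"y":0,"z":0,"ax":0,"ay":0,"az":0},{"jaw":0,"x":0,"y":0,"z":0,"ax":0,"ay":0,"az":0}]'
python3 - <<'E'
from h import *
p,M,yaw,o=tool(); print(p,yaw,o['contact_force'].round(1),o['torque'].round(2))
E
```

```text
t: 34.88
eef_pos: [0.5115, 0.2932, 0.0358]
tool_rot: [0.0, 0.721, 0.693, -0.0]
contact_force: [-0.9, 0.9, -0.7]
gripper_width: 0.212
[0.51148699 0.29316794 0.03579442] 87.79002530395636 [-0.9  0.9 -0.7] [-0.07  0.01  0.05]
```

```bash
python3 -m crank '[{"jaw":0,"x":0,"y":1.2,"z":-1.8,"ax":0,"ay":0,"az":0},{"jaw":0,"x":-4,"y":0,"z":0,"ax":0,"ay":0,"az":0},{"jaw":0,"x":-4,"y":0,"z":0,"ax":0,"ay":0,"az":0},{"jaw":0,"x":-4,"y":0,"z":0,"ax":0,"ay":0,"az":0},{"jaw":0,"x":-4,"y":0,"z":0,"ax":0,"ay":0,"az":0},{"jaw":0,"x":0,"y":0,"z":0,"ax":0,"ay":0,"az":0}]'; python3 -m crank '[{"jaw":0,"x":-4,"y":0,"z":0,"ax":0,"ay":0,"az":0},{"jaw":0,"x":-4,"y":0,"z":0,"ax":0,"ay":0,"az":0},{"jaw":0,"x":-4,"y":0,"z":0,"ax":0,"ay":0,"az":0},{"jaw":0,"x":-4,"y":0,"z":0,"ax":0,"ay":0,"az":0},{"jaw":0,"x":0,"y":0,"z":0,"ax":0,"ay":0,"az":0}]'
```

```text
t: 35.62
eef_pos: [0.5121, 0.2768, 0.0376]
tool_rot: [0.0, 0.721, 0.693, -0.0]
contact_force: [-0.6, 0.2, -0.7]
gripper_width: 0.215
t: 36.25
eef_pos: [0.5115, 0.2609, 0.0376]
tool_rot: [0.0, 0.721, 0.693, -0.0]
contact_force: [0.1, -0.2, -0.4]
gripper_width: 0.218
```

```bash
python3 -m crank '[{"jaw":0,"x":-3,"y":0,"z":0,"ax":0,"ay":0,"az":0},{"jaw":0,"x":-2,"y":0,"z":0,"ax":0,"ay":0,"az":0},{"jaw":0,"x":-1.5,"y":0,"z":0,"ax":0,"ay":0,"az":0},{"jaw":0,"x":0,"y":0,"z":0,"ax":0,"ay":0,"az":0}]'; python3 -m crank '[{"jaw":0,"x":-1,"y":0,"z":0,"ax":0,"ay":0,"az":0},{"jaw":0,"x":-1,"y":0,"z":0,"ax":0,"ay":0,"az":0},{"jaw":0,"x":0,"y":0,"z":0,"ax":0,"ay":0,"az":0}]'
```

```text
t: 36.75
eef_pos: [0.5113, 0.2558, 0.0378]
tool_rot: [-0.0, 0.72, 0.694, 0.001]
contact_force: [1.0, 3.3, -0.7]
gripper_width: 0.215
t: 37.12
eef_pos: [0.5114, 0.2557, 0.0382]
tool_rot: [-0.001, 0.72, 0.694, 0.002]
contact_force: [-1.5, 7.5, -1.0]
gripper_width: 0.218
```

```bash
python3 -m crank '[{"jaw":60,"x":0,"y":0,"z":0,"ax":0,"ay":0,"az":0},{"jaw":60,"x":0,"y":0,"z":0,"ax":0,"ay":0,"az":0},{"jaw":60,"x":0,"y":0,"z":0,"ax":0,"ay":0,"az":0},{"jaw":60,"x":0,"y":0,"z":-20,"ax":0,"ay":0,"az":0},{"jaw":60,"x":0,"y":0,"z":-49,"ax":0,"ay":0,"az":0},{"jaw":60,"x":0,"y":0,"z":-49,"ax":0,"ay":0,"az":0},{"jaw":60,"x":0,"y":0,"z":-49,"ax":0,"ay":0,"az":0},{"jaw":60,"x":0,"y":0,"z":-49,"ax":0,"ay":0,"az":0},{"jaw":60,"x":0,"y":0,"z":-49,"ax":0,"ay":0,"az":0},{"jaw":60,"x":0,"y":0,"z":-40,"ax":0,"ay":0,"az":0},{"jaw":60,"x":0,"y":0,"z":0,"ax":0,"ay":0,"az":0}]'
python3 - <<'E'
from h import *
c,im,d=shot('j0','scene')
c2,i2,d2=shot('j0w'); print(tool()[0])
a=np.radians(-2.2); y=np.array([-np.sin(a),np.cos(a)]); x=np.array([np.cos(a),np.sin(a)]); b=np.array([.5799,.082])
# visible pin handle of hole_a: dark blob near expected place
ha=b-.075*x+.1175*y
hsv=cv2.cvtColor(i2,cv2.COLOR_RGB2HSV)[:,:,2]; m=(hsv<60).astype(np.uint8)*255
for k in cv2.findContours(m,0,2)[0]:
    if cv2.contourArea(k)>100:
        P=np.array([onz(c2,*q,.038)[:2] for q in k[:,0].astype(float)]); q=(P-ha); print('base-rel x',(q@x).min(),(q@x).max(),'y',(q@y).min(),(q@y).max())
E
```

```text
t: 38.5
eef_pos: [0.5124, 0.2534, 0.3462]
tool_rot: [0.001, 0.721, 0.693, 0.003]
contact_force: [-0.1, 0.3, -0.2]
gripper_width: 0.597
[0.51095851 0.25237094 0.34227545]
base-rel x -0.5510551687770908 -0.43993433336748045 y -0.3550293351107071 -0.16472672706273256
base-rel x -0.49839964885408755 0.505666887913786 y -0.38318948904523864 -0.09192163816575091
base-rel x -0.011450508334064576 0.01071304486207841 y 0.003116069130568215 0.07311672836050928
base-rel x 0.22763926421419134 0.2532359938819372 y 0.20043516215035137 0.22434170373802623
```

Pin A's handle spans 3–73 mm out from the mouth of hole_a, so its shoulder is within about 1–2 mm. Going over the beakers.

```bash
python3 -m crank '[{"jaw":65,"x":-50,"y":-2,"z":0,"ax":0,"ay":0,"az":0},{"jaw":65,"x":-50,"y":-2,"z":0,"ax":0,"ay":0,"az":0},{"jaw":65,"x":-50,"y":-2,"z":0,"ax":0,"ay":0,"az":0},{"jaw":65,"x":-50,"y":-2,"z":0,"ax":0,"ay":0,"az":0},{"jaw":65,"x":-50,"y":-2,"z":0,"ax":0,"ay":0,"az":0},{"jaw":65,"x":-50,"y":-2,"z":0,"ax":0,"ay":0,"az":0},{"jaw":65,"x":-50,"y":-2,"z":0,"ax":0,"ay":0,"az":0},{"jaw":65,"x":-50,"y":-2,"z":0,"ax":0,"ay":0,"az":0},{"jaw":65,"x":-50,"y":-2,"z":0,"ax":0,"ay":0,"az":0},{"jaw":65,"x":-50,"y":0,"z":0,"ax":0,"ay":0,"az":0},{"jaw":65,"x":-50,"y":0,"z":0,"ax":0,"ay":0,"az":0},{"jaw":65,"x":-50,"y":0,"z":0,"ax":0,"ay":0,"az":0}]'; python3 -m crank '[{"jaw":65,"x":0,"y":0,"z":0,"ax":0,"ay":0,"az":9},{"jaw":65,"x":0,"y":0,"z":0,"ax":0,"ay":0,"az":9},{"jaw":65,"x":0,"y":0,"z":0,"ax":0,"ay":0,"az":9},{"jaw":65,"x":0,"y":0,"z":0,"ax":0,"ay":0,"az":9},{"jaw":65,"x":0,"y":0,"z":0,"ax":0,"ay":0,"az":9},{"jaw":65,"x":0,"y":0,"z":0,"ax":0,"ay":0,"az":9},{"jaw":65,"x":0,"y":0,"z":0,"ax":0,"ay":0,"az":9},{"jaw":65,"x":0,"y":0,"z":0,"ax":0,"ay":0,"az":9},{"jaw":65,"x":0,"y":0,"z":0,"ax":0,"ay":0,"az":9},{"jaw":65,"x":0,"y":0,"z":0,"ax":0,"ay":0,"az":9},{"jaw":65,"x":0,"y":0,"z":0,"ax":0,"ay":0,"az":0},{"jaw":65,"x":0,"y":0,"z":0,"ax":0,"ay":0,"az":0}]'
python3 - <<'E'
from h import *
p,M,yaw,o=tool(); print(p,yaw,o['q'].round(2))
c,im,d=shot('k1')
E
```

```text
t: 40.1
eef_pos: [0.4689, -0.3471, 0.3406]
tool_rot: [-0.002, 0.721, 0.693, -0.001]
contact_force: [0.7, 0.5, -0.8]
gripper_width: 0.647
t: 41.6
eef_pos: [0.4697, -0.3457, 0.3416]
tool_rot: [-0.0, 1.0, -0.018, -0.001]
contact_force: [0.0, 0.2, 0.0]
gripper_width: 0.651
[ 0.4696584  -0.34574141  0.34162505] -2.0350572618647984 [ 0.27  0.24  0.31  1.66 -0.08  1.26 -1.  ]
```

View pics/k1.png

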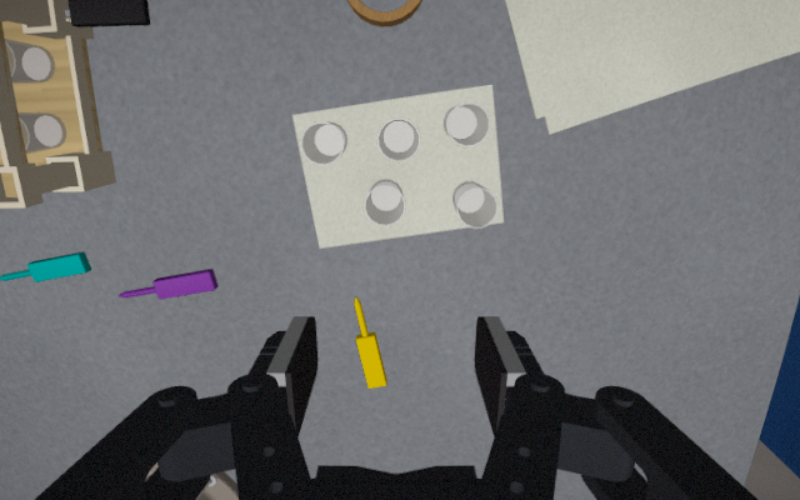

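The five beaker feet are at (330,142), (399,137), (462,122), (386,196) and (470,198), with their rims slightly further out.

Run:
```python
from h import *
c,im,d=load('k1')
A=show(c,'feet',[(330,142),(399,137),(462,122),(386,196),(470,198)],.002)
B=show(c,'rims',[(324.5,142),(399,139.5),(466,124.5),(385,202),(475,205)],.056)
# auto: bright disc centroids
hsv=cv2.cvtColor(im,cv2.COLOR_RGB2GRAY)
for n,(u,v) in enumerate([(330,142),(399,137),(462,122),(386,196),(470,198)]):
    w=im[int(v/1.25)-18:int(v/1.25)+18,int(u/1.25)-18:int(u/1.25)+18].astype(int); s=w.max(2)-w.min(2)
    m=((s<12)&(w.mean(2)>190)); yy,xx=np.where(m); print(m.sum(),(xx.mean()+int(u/1.25)-18)*1.25,(yy.mean()+int(v/1.25)-18)*1.25)
p,M,yaw,o=tool()
b=np.array([.5799,.082]);a=np.radians(-2.2);x=np.array([np.cos(a),np.sin(a)]);y=np.array([-np.sin(a),np.cos(a)])
G=(A+B)[:,:2]/2
for g,(tx,ty) in zip(G,[(47,-66),(47,0),(47,66),(-47,-66),(-47,66)]):
    t=b+tx/1000*x+ty/1000*y; print(g.round(4),delta([*g,p[2]])[:2],'->',t.round(4),'carry',np.round(M.T[:2,:2]@(t-g)*1000,1))
```

```text
feet [[514.7, -276.9], [517.2, -350.1], [530.4, -416.6], [454.6, -333.9], [449.3, -425.9]]
rims [[518.5, -279.7], [518.2, -349.8], [529.9, -412.6], [459.0, -334.2], [453.1, -422.1]]
559 329.930679785331 139.8546511627907
683 397.94472913616397 134.57357247437776
603 459.50456053067995 120.28814262023218
483 385.60041407867493 196.2215320910973
458 468.0076419213974 196.1844978165939
[ 0.5166 -0.2783] [ 44.4 -69.2] -> [0.6243 0.0142] carry [  97.1 -296.2]
[ 0.5177 -0.35  ] [48.   2.4] -> [0.6269 0.0802] carry [  93.6 -433.8]
[ 0.5302 -0.4146] [62.8 66.5] -> [0.6294 0.1461] carry [  79.  -563.9]
[ 0.4568 -0.334 ] [-13.4 -11.3] -> [0.5304 0.0179] carry [  60.9 -354.3]
[ 0.4512 -0.424 ] [-15.7  78.8] -> [0.5355 0.1498] carry [  63.5 -576.4]
```

```bash
python3 -m crank '[{"jaw":60,"x":22,"y":-35,"z":0,"ax":0,"ay":0,"az":0},{"jaw":60,"x":22,"y":-34,"z":0,"ax":0,"ay":0,"az":0},{"jaw":60,"x":0,"y":0,"z":50,"ax":0,"ay":0,"az":0},{"jaw":60,"x":0,"y":0,"z":50,"ax":0,"ay":0,"az":0},{"jaw":60,"x":0,"y":0,"z":50,"ax":0,"ay":0,"az":0},{"jaw":60,"x":0,"y":0,"z":50,"ax":0,"ay":0,"az":0},{"jaw":60,"x":0,"y":0,"z":30,"ax":0,"ay":0,"az":0},{"jaw":60,"x":0,"y":0,"z":0,"ax":0,"ay":0,"az":0},{"jaw":60,"x":0,"y":0,"z":0,"ax":0,"ay":0,"az":0}]' 25
python3 - <<'E'
from h import *
p,M,yaw,o=tool(); print(p,yaw,delta([.5166,-.2783,.022]))
c,im,d=shot('l1')
A=proj(c,[[.5166,-.2783,.056],[.5166,-.2783,.002],[*p[:2],.056]])*1.25; print(A.round())
E
```

```text
t: 42.78
eef_pos: [0.5175, -0.2792, 0.1138]
tool_rot: [0.0, 1.0, -0.019, 0.001]
contact_force: [-0.4, -0.3, 0.4]
gripper_width: 0.603
[ 0.51745905 -0.27923494  0.11384119] -2.1759124005180226 [-1.  -1.  91.8]
[[395. 278.]
 [395. 245.]
 [397. 276.]]
```

View pics/l1.png

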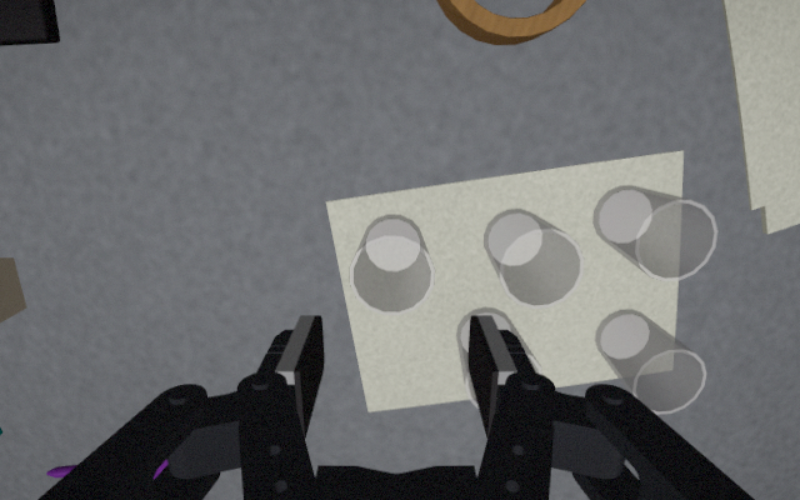

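Close view: beaker 1's rim centre is at (392,271), against (395,278) predicted. The others agree with the earlier layout.

Run:
```python
from h import *
c,im,d=load('l1')
show(c,'feet',[(393,245),(515,238),(626,216),(493,333),(625,335)],.002)
show(c,'rims',[(392.5,272),(541,266),(677,239),(670,381)],.056)
```

```text
feet [[516.7, -277.0], [518.3, -349.9], [529.6, -416.4], [455.5, -338.6], [449.8, -425.6]]
rims [[519.7, -277.1], [520.0, -348.5], [531.1, -414.6], [451.0, -424.1]]
```

```bash
python3 -m crank '[{"jaw":60,"x":1.5,"y":-2,"z":30,"ax":0,"ay":0,"az":0},{"jaw":60,"x":0,"y":0,"z":40,"ax":0,"ay":0,"az":0},{"jaw":60,"x":0,"y":0,"z":20,"ax":0,"ay":0,"az":0},{"jaw":60,"x":0,"y":0,"z":0,"ax":0,"ay":0,"az":0},{"jaw":25,"x":0,"y":0,"z":0,"ax":0,"ay":0,"az":0},{"jaw":25,"x":0,"y":0,"z":0,"ax":0,"ay":0,"az":0},{"jaw":25,"x":0,"y":0,"z":0,"ax":0,"ay":0,"az":0},{"jaw":25,"x":0,"y":0,"z":0,"ax":0,"ay":0,"az":0},{"jaw":25,"x":0,"y":0,"z":0,"ax":0,"ay":0,"az":0}]' 25; python3 -c "
from h import *
print(tool()[0],tool()[2])"
```

```text
t: 43.95
eef_pos: [0.5192, -0.2772, 0.0238]
tool_rot: [0.0, 1.0, -0.019, 0.001]
contact_force: [-0.7, -0.1, 6.6]
gripper_width: 0.483
[ 0.51916924 -0.27722486  0.02378336] -2.2059390974005426
```

```bash
python3 -m crank '[{"jaw":25,"x":0,"y":0,"z":-25,"ax":0,"ay":0,"az":0},{"jaw":25,"x":0,"y":0,"z":-45,"ax":0,"ay":0,"az":0},{"jaw":25,"x":0,"y":0,"z":-60,"ax":0,"ay":0,"az":0},{"jaw":25,"x":0,"y":0,"z":-60,"ax":0,"ay":0,"az":0},{"jaw":25,"x":0,"y":0,"z":-60,"ax":0,"ay":0,"az":0},{"jaw":25,"x":14,"y":-42,"z":0,"ax":0,"ay":0,"az":0},{"jaw":25,"x":14,"y":-42,"z":0,"ax":0,"ay":0,"az":0},{"jaw":25,"x":14,"y":-42,"z":0,"ax":0,"ay":0,"az":0},{"jaw":25,"x":13,"y":-42,"z":0,"ax":0,"ay":0,"az":0},{"jaw":25,"x":13,"y":-42,"z":0,"ax":0,"ay":0,"az":0},{"jaw":25,"x":13,"y":-42,"z":0,"ax":0,"ay":0,"az":0},{"jaw":25,"x":13,"y":-43,"z":0,"ax":0,"ay":0,"az":0}]'; python3 -m crank '[{"jaw":25,"x":0,"y":0,"z":0,"ax":0,"ay":0,"az":0},{"jaw":25,"x":0,"y":0,"z":45,"ax":0,"ay":0,"az":0},{"jaw":25,"x":0,"y":0,"z":45,"ax":0,"ay":0,"az":0},{"jaw":25,"x":0,"y":0,"z":25,"ax":0,"ay":0,"az":0},{"jaw":25,"x":0,"y":0,"z":0,"ax":0,"ay":0,"az":0},{"jaw":25,"x":0,"y":0,"z":0,"ax":0,"ay":0,"az":0}]'; python3 -c "
from h import *
print(tool()[0],tool()[2],delta([.6243,.0142,.142]))"
```

```text
t: 45.45
eef_pos: [0.6236, 0.0157, 0.2727]
tool_rot: [0.0, 1.0, -0.019, -0.0]
contact_force: [0.6, -0.2, -0.7]
gripper_width: 0.477
t: 46.2
eef_pos: [0.6243, 0.0139, 0.159]
tool_rot: [0.0, 1.0, -0.02, 0.001]
contact_force: [0.2, -0.2, 0.3]
gripper_width: 0.482
[0.62425854 0.01387487 0.15895325] -2.2415418151350246 [-0.  -0.3 17. ]
```

```bash
python3 -m crank '[{"jaw":25,"x":0,"y":0,"z":8,"ax":0,"ay":0,"az":0},{"jaw":25,"x":0,"y":0,"z":6,"ax":0,"ay":0,"az":0},{"jaw":25,"x":0,"y":0,"z":2,"ax":0,"ay":0,"az":0},{"jaw":25,"x":0,"y":0,"z":0,"ax":0,"ay":0,"az":0},{"jaw":25,"x":0,"y":0,"z":0,"ax":0,"ay":0,"az":0}]'; python3 -m crank '[{"jaw":60,"x":0,"y":0,"z":0,"ax":0,"ay":0,"az":0},{"jaw":60,"x":0,"y":0,"z":0,"ax":0,"ay":0,"az":0},{"jaw":60,"x":0,"y":0,"z":0,"ax":0,"ay":0,"az":0},{"jaw":60,"x":0,"y":0,"z":-25,"ax":0,"ay":0,"az":0},{"jaw":60,"x":0,"y":0,"z":-45,"ax":0,"ay":0,"az":0},{"jaw":60,"x":0,"y":0,"z":-60,"ax":0,"ay":0,"az":0},{"jaw":60,"x":0,"y":0,"z":-50,"ax":0,"ay":0,"az":0},{"jaw":60,"x":0,"y":0,"z":0,"ax":0,"ay":0,"az":0},{"jaw":60,"x":0,"y":0,"z":0,"ax":0,"ay":0,"az":0}]'
python3 - <<'E'
from h import *
c,im,d=shot('m1'); p,M,yaw,o=tool(); print(p,yaw)
# beaker check: crop around deck rim-plane region
t=np.array([.6243,.0142])
print(proj(c,[[*t,.118],[*t,.174]]).round())
u,v=proj(c,[*t,.120])[0].round().astype(int); print(pt(c,u,v,d[v,u]))
# depth points within 30 mm whose height > 165 mm: rim ring
vv,uu=np.mgrid[0:400:1,0:640:1]; Q=[]
for a,b in zip(vv.ravel(),uu.ravel()):
    if abs(b-u)<90 and abs(a-v)<90 and d[a,b]>0:
        q=pt(c,b,a,d[a,b])
        if .166<q[2]<.182: Q.append(q)
Q=np.array(Q); print(len(Q),cv2.minEnclosingCircle(Q[:,:2].astype(np.float32)) if len(Q) else '')
E
```

```text
t: 46.82
eef_pos: [0.6237, 0.0144, 0.1419]
tool_rot: [-0.0, 1.0, -0.019, 0.0]
contact_force: [-0.7, -0.3, 2.0]
gripper_width: 0.478
t: 47.95
eef_pos: [0.623, 0.0144, 0.3209]
tool_rot: [0.0, 1.0, -0.019, -0.0]
contact_force: [-1.0, 0.0, -1.3]
gripper_width: 0.599
[0.62269015 0.01446143 0.32006285] -2.192673718690861
[[317. 167.]
 [318. 181.]]
[0.62457755 0.01456173 0.12130351]
892 ((0.609979510307312, 0.04512743651866913), 0.05344624072313309)
```

```bash
cat >> h.py <<'E'
def bk(c,im,X,h=.002):
    u,v=proj(c,[*X,h])[0].round().astype(int); r=24
    w=im[max(v-r,0):v+r,max(u-r,0):u+r].astype(int); m=((w.max(2)-w.min(2)<12)&(w.mean(2)>190)).astype(np.uint8)
    n,l,s,ce=cv2.connectedComponentsWithStats(m)
    if n<2: print('none',X); return
    k=1+s[1:,4].argmax(); uv=ce[k]+[max(u-r,0),max(v-r,0)]; q=onz(c,*uv,h); print('disc',s[k].tolist(),q.round(4)); return q[:2]
E
python3 -m crank '[{"jaw":60,"x":-11,"y":46,"z":0,"ax":0,"ay":0,"az":0},{"jaw":60,"x":-11,"y":46,"z":0,"ax":0,"ay":0,"az":0},{"jaw":60,"x":-11,"y":46,"z":0,"ax":0,"ay":0,"az":0},{"jaw":60,"x":-11,"y":46,"z":0,"ax":0,"ay":0,"az":0},{"jaw":60,"x":-11,"y":46,"z":0,"ax":0,"ay":0,"az":0},{"jaw":60,"x":-11,"y":46,"z":0,"ax":0,"ay":0,"az":0},{"jaw":60,"x":-12,"y":46,"z":0,"ax":0,"ay":0,"az":0},{"jaw":60,"x":-12,"y":45,"z":0,"ax":0,"ay":0,"az":0},{"jaw":60,"x":0,"y":0,"z":0,"ax":0,"ay":0,"az":0},{"jaw":60,"x":0,"y":0,"z":0,"ax":0,"ay":0,"az":0}]'
python3 - <<'E'
from h import *
c,im,d=shot('n1'); p,M,yaw,o=tool(); print(p,yaw)
for X in [(.519,-.349),(.5305,-.4155),(.456,-.336),(.450,-.425)]: bk(c,im,X)
print(delta([.519,-.349,.022]))
E
```

```text
t: 49.25
eef_pos: [0.5193, -0.3479, 0.32]
tool_rot: [-0.001, 1.0, -0.019, -0.001]
contact_force: [1.1, 1.0, -0.2]
gripper_width: 0.602
[ 0.51988633 -0.34715233  0.32031377] -2.0954540835775393
disc [13, 16, 24, 21, 408] [ 0.5169 -0.3495  0.002 ]
disc [12, 14, 24, 22, 375] [ 0.5287 -0.4163  0.002 ]
disc [11, 22, 23, 14, 232] [ 0.4497 -0.3328  0.002 ]
disc [16, 22, 20, 14, 189] [ 0.4438 -0.4274  0.002 ]
[ -0.3   2.4 298.3]
```

```bash
python3 -m crank '[{"jaw":60,"x":0,"y":2,"z":55,"ax":0,"ay":0,"az":0},{"jaw":60,"x":0,"y":0,"z":60,"ax":0,"ay":0,"az":0},{"jaw":60,"x":0,"y":0,"z":60,"ax":0,"ay":0,"az":0},{"jaw":60,"x":0,"y":0,"z":60,"ax":0,"ay":0,"az":0},{"jaw":60,"x":0,"y":0,"z":40,"ax":0,"ay":0,"az":0},{"jaw":60,"x":0,"y":0,"z":22,"ax":0,"ay":0,"az":0},{"jaw":60,"x":0,"y":0,"z":0,"ax":0,"ay":0,"az":0},{"jaw":25,"x":0,"y":0,"z":0,"ax":0,"ay":0,"az":0},{"jaw":25,"x":0,"y":0,"z":0,"ax":0,"ay":0,"az":0},{"jaw":25,"x":0,"y":0,"z":0,"ax":0,"ay":0,"az":0},{"jaw":25,"x":0,"y":0,"z":0,"ax":0,"ay":0,"az":0},{"jaw":25,"x":0,"y":0,"z":0,"ax":0,"ay":0,"az":0}]' 25; python3 -c "
from h import *
print(tool()[0],tool()[2],delta([.6269,.0802,.272]))"
```

```text
t: 50.8
eef_pos: [0.5196, -0.3509, 0.0249]
tool_rot: [0.0, 1.0, -0.019, 0.0]
contact_force: [0.4, -0.4, 2.8]
gripper_width: 0.472
[ 0.51958175 -0.35094168  0.02491158] -2.2052201981414368 [  90.8 -434.9 -247.1]
```

```bash
python3 -m crank '[{"jaw":25,"x":0,"y":0,"z":-25,"ax":0,"ay":0,"az":0},{"jaw":25,"x":0,"y":0,"z":-45,"ax":0,"ay":0,"az":0},{"jaw":25,"x":0,"y":0,"z":-60,"ax":0,"ay":0,"az":0},{"jaw":25,"x":0,"y":0,"z":-60,"ax":0,"ay":0,"az":0},{"jaw":25,"x":0,"y":0,"z":-57,"ax":0,"ay":0,"az":0},{"jaw":25,"x":10,"y":-40,"z":0,"ax":0,"ay":0,"az":0},{"jaw":25,"x":10,"y":-49,"z":0,"ax":0,"ay":0,"az":0},{"jaw":25,"x":10,"y":-50,"z":0,"ax":0,"ay":0,"az":0},{"jaw":25,"x":10,"y":-50,"z":0,"ax":0,"ay":0,"az":0},{"jaw":25,"x":10,"y":-50,"z":0,"ax":0,"ay":0,"az":0},{"jaw":25,"x":10,"y":-50,"z":0,"ax":0,"ay":0,"az":0},{"jaw":25,"x":10,"y":-50,"z":0,"ax":0,"ay":0,"az":0}]'; python3 -m crank '[{"jaw":25,"x":10,"y":-50,"z":0,"ax":0,"ay":0,"az":0},{"jaw":25,"x":11,"y":-46,"z":0,"ax":0,"ay":0,"az":0},{"jaw":25,"x":0,"y":0,"z":0,"ax":0,"ay":0,"az":0},{"jaw":25,"x":0,"y":0,"z":45,"ax":0,"ay":0,"az":0},{"jaw":25,"x":0,"y":0,"z":45,"ax":0,"ay":0,"az":0},{"jaw":25,"x":0,"y":0,"z":22,"ax":0,"ay":0,"az":0},{"jaw":25,"x":0,"y":0,"z":0,"ax":0,"ay":0,"az":0},{"jaw":25,"x":0,"y":0,"z":0,"ax":0,"ay":0,"az":0}]'; python3 -c "
from h import *
print(tool()[0],tool()[2],delta([.6269,.0802,.143]))"
```

```text
t: 52.3
eef_pos: [0.6024, -0.0133, 0.2717]
tool_rot: [0.0, 1.0, -0.019, 0.0]
contact_force: [0.5, 0.4, 0.6]
gripper_width: 0.467
t: 53.3
eef_pos: [0.6278, 0.0798, 0.1609]
tool_rot: [-0.0, 1.0, -0.02, 0.001]
contact_force: [0.9, -0.3, -0.1]
gripper_width: 0.467
[0.62783999 0.0797931  0.16085078] -2.2475684902155555 [-1.  -0.4 17.8]
```

```bash
python3 -m crank '[{"jaw":25,"x":0,"y":0,"z":8,"ax":0,"ay":0,"az":0},{"jaw":25,"x":0,"y":0,"z":6,"ax":0,"ay":0,"az":0},{"jaw":25,"x":0,"y":0,"z":3,"ax":0,"ay":0,"az":0},{"jaw":25,"x":0,"y":0,"z":0,"ax":0,"ay":0,"az":0},{"jaw":25,"x":0,"y":0,"z":0,"ax":0,"ay":0,"az":0}]'; python3 -m crank '[{"jaw":60,"x":0,"y":0,"z":0,"ax":0,"ay":0,"az":0},{"jaw":60,"x":0,"y":0,"z":0,"ax":0,"ay":0,"az":0},{"jaw":60,"x":0,"y":0,"z":0,"ax":0,"ay":0,"az":0},{"jaw":60,"x":0,"y":0,"z":-25,"ax":0,"ay":0,"az":0},{"jaw":60,"x":0,"y":0,"z":-45,"ax":0,"ay":0,"az":0},{"jaw":60,"x":0,"y":0,"z":-60,"ax":0,"ay":0,"az":0},{"jaw":60,"x":0,"y":0,"z":-50,"ax":0,"ay":0,"az":0},{"jaw":60,"x":0,"y":0,"z":0,"ax":0,"ay":0,"az":0}]';  python3 -m crank '[{"jaw":60,"x":-8,"y":50,"z":0,"ax":0,"ay":0,"az":0},{"jaw":60,"x":-8,"y":50,"z":0,"ax":0,"ay":0,"az":0},{"jaw":60,"x":-8,"y":50,"z":0,"ax":0,"ay":0,"az":0},{"jaw":60,"x":-8,"y":50,"z":0,"ax":0,"ay":0,"az":0},{"jaw":60,"x":-8,"y":50,"z":0,"ax":0,"ay":0,"az":0},{"jaw":60,"x":-8,"y":50,"z":0,"ax":0,"ay":0,"az":0},{"jaw":60,"x":-8,"y":50,"z":0,"ax":0,"ay":0,"az":0},{"jaw":60,"x":-8,"y":50,"z":0,"ax":0,"ay":0,"az":0},{"jaw":60,"x":-8,"y":50,"z":0,"ax":0,"ay":0,"az":0},{"jaw":60,"x":-7,"y":49,"z":0,"ax":0,"ay":0,"az":0},{"jaw":60,"x":0,"y":0,"z":0,"ax":0,"ay":0,"az":0},{"jaw":60,"x":0,"y":0,"z":0,"ax":0,"ay":0,"az":0}]'
python3 - <<'E'
from h import *
c,im,d=shot('n2'); p,M,yaw,o=tool(); print(p,yaw)
for X in [(.5305,-.4155),(.456,-.336),(.450,-.425)]: bk(c,im,X)
print(delta([.5305,-.4155,.022]))
c,im,d=shot('n2s','scene')
for X in [(.6243,.0142),(.6269,.0802)]: bk(c,im,X,.120)
E
```

```text
t: 53.92
eef_pos: [0.6273, 0.0803, 0.1429]
tool_rot: [-0.0, 1.0, -0.019, 0.0]
contact_force: [-0.4, -0.1, 1.4]
gripper_width: 0.469
t: 54.92
eef_pos: [0.6293, 0.0805, 0.3277]
tool_rot: [-0.001, 1.0, -0.019, 0.004]
contact_force: [0.4, -0.2, 0.2]
gripper_width: 0.599
t: 56.42
eef_pos: [0.529, -0.4143, 0.3213]
tool_rot: [-0.001, 1.0, -0.019, -0.001]
contact_force: [0.5, -0.0, 0.2]
gripper_width: 0.596
[ 0.52955502 -0.41356036  0.32159972] -2.098482511094238
disc [12, 15, 24, 22, 394] [ 0.5287 -0.4147  0.002 ]
disc [12, 24, 19, 12, 157] [ 0.4484 -0.3301  0.002 ]
disc [14, 24, 22, 12, 181] [ 0.4433 -0.4244  0.002 ]
[  1.3   2.4 299.6]
none (0.6243, 0.0142)
none (0.6269, 0.0802)
```

```bash
python3 -m crank '[{"jaw":60,"x":1,"y":1.5,"z":55,"ax":0,"ay":0,"az":0},{"jaw":60,"x":0,"y":0,"z":60,"ax":0,"ay":0,"az":0},{"jaw":60,"x":0,"y":0,"z":60,"ax":0,"ay":0,"az":0},{"jaw":60,"x":0,"y":0,"z":60,"ax":0,"ay":0,"az":0},{"jaw":60,"x":0,"y":0,"z":40,"ax":0,"ay":0,"az":0},{"jaw":60,"x":0,"y":0,"z":24,"ax":0,"ay":0,"az":0},{"jaw":60,"x":0,"y":0,"z":0,"ax":0,"ay":0,"az":0},{"jaw":25,"x":0,"y":0,"z":0,"ax":0,"ay":0,"az":0},{"jaw":25,"x":0,"y":0,"z":0,"ax":0,"ay":0,"az":0},{"jaw":25,"x":0,"y":0,"z":0,"ax":0,"ay":0,"az":0},{"jaw":25,"x":0,"y":0,"z":0,"ax":0,"ay":0,"az":0},{"jaw":25,"x":0,"y":0,"z":0,"ax":0,"ay":0,"az":0}]' 25; python3 -c "
from h import *
print(tool()[0],tool()[2],delta([.6294,.1461,.272]))"
```

```text
t: 58.02
eef_pos: [0.5302, -0.4169, 0.0241]
tool_rot: [0.0, 1.0, -0.019, 0.0]
contact_force: [-0.9, 1.2, 2.8]
gripper_width: 0.479
[ 0.53017341 -0.41694868  0.02409567] -2.2047414730174943 [  77.7 -566.4 -248. ]
```

```bash
python3 -m crank '[{"jaw":25,"x":0,"y":0,"z":-25,"ax":0,"ay":0,"az":0},{"jaw":25,"x":0,"y":0,"z":-45,"ax":0,"ay":0,"az":0},{"jaw":25,"x":0,"y":0,"z":-60,"ax":0,"ay":0,"az":0},{"jaw":25,"x":0,"y":0,"z":-60,"ax":0,"ay":0,"az":0},{"jaw":25,"x":0,"y":0,"z":-58,"ax":0,"ay":0,"az":0},{"jaw":25,"x":7,"y":-40,"z":0,"ax":0,"ay":0,"az":0},{"jaw":25,"x":7,"y":-48,"z":0,"ax":0,"ay":0,"az":0},{"jaw":25,"x":7,"y":-48,"z":0,"ax":0,"ay":0,"az":0},{"jaw":25,"x":7,"y":-48,"z":0,"ax":0,"ay":0,"az":0},{"jaw":25,"x":7,"y":-48,"z":0,"ax":0,"ay":0,"az":0},{"jaw":25,"x":7,"y":-48,"z":0,"ax":0,"ay":0,"az":0},{"jaw":25,"x":6,"y":-48,"z":0,"ax":0,"ay":0,"az":0}]'; python3 -m crank '[{"jaw":25,"x":6,"y":-48,"z":0,"ax":0,"ay":0,"az":0},{"jaw":25,"x":6,"y":-48,"z":0,"ax":0,"ay":0,"az":0},{"jaw":25,"x":6,"y":-48,"z":0,"ax":0,"ay":0,"az":0},{"jaw":25,"x":6,"y":-48,"z":0,"ax":0,"ay":0,"az":0},{"jaw":25,"x":6,"y":-46,"z":0,"ax":0,"ay":0,"az":0},{"jaw":25,"x":0,"y":0,"z":0,"ax":0,"ay":0,"az":0},{"jaw":25,"x":0,"y":0,"z":45,"ax":0,"ay":0,"az":0},{"jaw":25,"x":0,"y":0,"z":45,"ax":0,"ay":0,"az":0},{"jaw":25,"x":0,"y":0,"z":22,"ax":0,"ay":0,"az":0},{"jaw":25,"x":0,"y":0,"z":0,"ax":0,"ay":0,"az":0},{"jaw":25,"x":0,"y":0,"z":0,"ax":0,"ay":0,"az":0}]'; python3 -c "
from h import *
print(tool()[0],tool()[2],delta([.6294,.1461,.1422]))"
```

```text
t: 59.52
eef_pos: [0.5904, -0.0894, 0.2716]
tool_rot: [-0.0, 1.0, -0.019, 0.0]
contact_force: [0.9, 0.8, -0.7]
gripper_width: 0.476
t: 60.9
eef_pos: [0.6304, 0.1453, 0.1609]
tool_rot: [-0.0, 1.0, -0.02, 0.001]
contact_force: [0.8, -0.8, -0.1]
gripper_width: 0.477
[0.63043143 0.14529154 0.16090877] -2.2477123921044386 [-1.1 -0.8 18.7]
```

```bash
python3 -m crank '[{"jaw":25,"x":-2,"y":2.2,"z":0,"ax":0,"ay":0,"az":0},{"jaw":25,"x":0,"y":0,"z":8,"ax":0,"ay":0,"az":0},{"jaw":25,"x":0,"y":0,"z":6,"ax":0,"ay":0,"az":0},{"jaw":25,"x":0,"y":0,"z":3.5,"ax":0,"ay":0,"az":0},{"jaw":25,"x":0,"y":0,"z":0,"ax":0,"ay":0,"az":0},{"jaw":25,"x":0,"y":0,"z":0,"ax":0,"ay":0,"az":0}]'; python3 -m crank '[{"jaw":57,"x":0,"y":0,"z":0,"ax":0,"ay":0,"az":0},{"jaw":57,"x":0,"y":0,"z":0,"ax":0,"ay":0,"az":0},{"jaw":57,"x":0,"y":0,"z":0,"ax":0,"ay":0,"az":0},{"jaw":57,"x":0,"y":0,"z":-25,"ax":0,"ay":0,"az":0},{"jaw":57,"x":0,"y":0,"z":-45,"ax":0,"ay":0,"az":0},{"jaw":57,"x":0,"y":0,"z":-60,"ax":0,"ay":0,"az":0},{"jaw":57,"x":0,"y":0,"z":-50,"ax":0,"ay":0,"az":0},{"jaw":57,"x":0,"y":0,"z":0,"ax":0,"ay":0,"az":0},{"jaw":57,"x":0,"y":0,"z":0,"ax":0,"ay":0,"az":0}]'
python3 - <<'E'
from h import *
c,im,d=shot('o1'); p,M,yaw,o=tool(); print(p,yaw)
print(delta([.456,-.336,.32]),delta([.450,-.425,.32]))
E
```

```text
t: 61.65
eef_pos: [0.6276, 0.1437, 0.1421]
tool_rot: [-0.0, 1.0, -0.019, 0.0]
contact_force: [0.5, 0.2, 1.7]
gripper_width: 0.477
t: 62.78
eef_pos: [0.6271, 0.1436, 0.3216]
tool_rot: [0.0, 1.0, -0.019, -0.0]
contact_force: [0.0, 0.1, 0.5]
gripper_width: 0.569
[0.62674184 0.14358267 0.3207286 ] -2.192475215505371
[-152.3  485.8    1.4] [-154.9  574.9    1.5]
```

```bash
python3 -m crank '[{"jaw":60,"x":-15,"y":48,"z":0,"ax":0,"ay":0,"az":0},{"jaw":60,"x":-15,"y":48,"z":0,"ax":0,"ay":0,"az":0},{"jaw":60,"x":-15,"y":48,"z":0,"ax":0,"ay":0,"az":0},{"jaw":60,"x":-15,"y":48,"z":0,"ax":0,"ay":0,"az":0},{"jaw":60,"x":-15,"y":48,"z":0,"ax":0,"ay":0,"az":0},{"jaw":60,"x":-15,"y":48,"z":0,"ax":0,"ay":0,"az":0},{"jaw":60,"x":-15,"y":48,"z":0,"ax":0,"ay":0,"az":0},{"jaw":60,"x":-15,"y":48,"z":0,"ax":0,"ay":0,"az":0},{"jaw":60,"x":-16,"y":50,"z":0,"ax":0,"ay":0,"az":0},{"jaw":60,"x":-16,"y":50,"z":0,"ax":0,"ay":0,"az":0},{"jaw":60,"x":0,"y":0,"z":0,"ax":0,"ay":0,"az":0},{"jaw":60,"x":0,"y":0,"z":0,"ax":0,"ay":0,"az":0}]'
python3 - <<'E'
from h import *
c,im,d=shot('p1'); p,M,yaw,o=tool(); print(p,yaw)
a=bk(c,im,(.456,-.336)); b=bk(c,im,(.450,-.425))
print(delta([*a,.022]),delta([*b,.022]))
E
```

```text
t: 64.32
eef_pos: [0.4568, -0.3333, 0.3208]
tool_rot: [-0.001, 1.0, -0.019, -0.001]
contact_force: [0.5, 0.5, 0.3]
gripper_width: 0.598
[ 0.45731484 -0.33269267  0.32100124] -2.108265928333082
disc [4, 15, 31, 33, 472] [ 0.4529 -0.3313  0.002 ]
disc [15, 15, 21, 21, 319] [ 0.4473 -0.4273  0.002 ]
[ -3.9  -0.8 299. ] [ -6.   95.3 298.9]
```

Run:
```python
from h import *
for tag in ('k1','p1'):
    c,im,d=load(tag); print(tag)
    for X in [(.456,-.335),(.450,-.425)]:
        u,v=proj(c,[*X,.002])[0].round().astype(int); r=26
        w=im[v-r:v+r,u-r:u+r].astype(int); s=w.max(2)-w.min(2)
        for th in (6,8,10):
            m=cv2.morphologyEx((((s<th)&(w.mean(2)>170))*255).astype(np.uint8),cv2.MORPH_OPEN,np.ones((5,5),np.uint8))
            for k in cv2.findContours(m,0,2)[0]:
                if cv2.contourArea(k)>150:
                    (a,b),R=cv2.minEnclosingCircle(k); q=onz(c,a+u-r,b+v-r,.002); print(X,th,cv2.contourArea(k),round(R,1),q[:2].round(4))
        g=cv2.GaussianBlur(cv2.cvtColor(im[v-40:v+40,u-40:u+40],cv2.COLOR_RGB2GRAY),(3,3),0)
        for h,r0,r1 in ((.002,11,14),(.056,15,20)):
            H=cv2.HoughCircles(g,cv2.HOUGH_GRADIENT,1,10,param1=80,param2=8,minRadius=r0,maxRadius=r1)
            if H is not None:
                for a in H[0][:2]: print('  H',h,a[2],onz(c,a[0]+u-40,a[1]+v-40,h)[:2].round(4))
```

```text
k1
(0.456, -0.335) 8 390.5 12.1 [ 0.4551 -0.3331]
(0.456, -0.335) 10 390.5 12.1 [ 0.4551 -0.3331]
  H 0.002 13.4 [ 0.4425 -0.3329]
  H 0.056 16.0 [ 0.4567 -0.3335]
(0.45, -0.425) 8 363.0 12.1 [ 0.4491 -0.4252]
(0.45, -0.425) 10 379.5 12.1 [ 0.4491 -0.4252]
  H 0.002 12.2 [ 0.4506 -0.4238]
  H 0.002 13.4 [ 0.4376 -0.4351]
  H 0.056 17.2 [ 0.4537 -0.4215]
p1
(0.456, -0.335) 8 429.0 12.6 [ 0.4552 -0.3335]
(0.456, -0.335) 10 438.0 12.6 [ 0.4552 -0.3335]
  H 0.002 13.4 [ 0.456  -0.3349]
  H 0.002 13.4 [ 0.4431 -0.3291]
  H 0.056 18.1 [ 0.4595 -0.3324]
(0.45, -0.425) 8 428.0 12.6 [ 0.4491 -0.4255]
(0.45, -0.425) 10 428.0 12.6 [ 0.4491 -0.4255]
  H 0.002 13.4 [ 0.4503 -0.4234]
  H 0.002 13.4 [ 0.4418 -0.4381]
  H 0.056 16.1 [ 0.4515 -0.4238]
  H 0.056 15.6 [ 0.4636 -0.4131]
```

```bash
python3 -m crank '[{"jaw":60,"x":-0.5,"y":0.5,"z":55,"ax":0,"ay":0,"az":0},{"jaw":60,"x":0,"y":0,"z":60,"ax":0,"ay":0,"az":0},{"jaw":60,"x":0,"y":0,"z":60,"ax":0,"ay":0,"az":0},{"jaw":60,"x":0,"y":0,"z":60,"ax":0,"ay":0,"az":0},{"jaw":60,"x":0,"y":0,"z":40,"ax":0,"ay":0,"az":0},{"jaw":60,"x":0,"y":0,"z":23,"ax":0,"ay":0,"az":0},{"jaw":60,"x":0,"y":0,"z":0,"ax":0,"ay":0,"az":0},{"jaw":25,"x":0,"y":0,"z":0,"ax":0,"ay":0,"az":0},{"jaw":25,"x":0,"y":0,"z":0,"ax":0,"ay":0,"az":0},{"jaw":25,"x":0,"y":0,"z":0,"ax":0,"ay":0,"az":0},{"jaw":25,"x":0,"y":0,"z":0,"ax":0,"ay":0,"az":0},{"jaw":25,"x":0,"y":0,"z":0,"ax":0,"ay":0,"az":0}]' 25
python3 - <<'E'
from h import *
b=np.array([.5799,.082]);a=np.radians(-2.2);x=np.array([np.cos(a),np.sin(a)]);y=np.array([-np.sin(a),np.cos(a)])
for q in ((-46,-60),(-46,60)):
    t=b+q[0]/1000*x+q[1]/1000*y; print(tool()[0],t,delta([*t,.272]))
E
```

```text
t: 65.88
eef_pos: [0.4566, -0.3346, 0.0243]
tool_rot: [0.0, 1.0, -0.019, 0.0]
contact_force: [0.1, -0.3, 0.4]
gripper_width: 0.483
[ 0.4565976  -0.33464195  0.02430411] [0.53163064 0.02381006] [  61.3 -361.1 -247.7]
[ 0.4565976  -0.33464195  0.02430411] [0.53623717 0.14372161] [  61.3 -481.1 -247.7]
```

Place at (-46,-60): 8 rows of (7.7,-45).

```bash
python3 -m crank '[{"jaw":25,"x":0,"y":0,"z":-25,"ax":0,"ay":0,"az":0},{"jaw":25,"x":0,"y":0,"z":-45,"ax":0,"ay":0,"az":0},{"jaw":25,"x":0,"y":0,"z":-60,"ax":0,"ay":0,"az":0},{"jaw":25,"x":0,"y":0,"z":-60,"ax":0,"ay":0,"az":0},{"jaw":25,"x":0,"y":0,"z":-58,"ax":0,"ay":0,"az":0},{"jaw":25,"x":8,"y":-40,"z":0,"ax":0,"ay":0,"az":0},{"jaw":25,"x":8,"y":-46,"z":0,"ax":0,"ay":0,"az":0},{"jaw":25,"x":8,"y":-46,"z":0,"ax":0,"ay":0,"az":0},{"jaw":25,"x":8,"y":-46,"z":0,"ax":0,"ay":0,"az":0},{"jaw":25,"x":8,"y":-46,"z":0,"ax":0,"ay":0,"az":0},{"jaw":25,"x":7,"y":-46,"z":0,"ax":0,"ay":0,"az":0},{"jaw":25,"x":7,"y":-46,"z":0,"ax":0,"ay":0,"az":0}]'; python3 -m crank '[{"jaw":25,"x":7,"y":-45,"z":0,"ax":0,"ay":0,"az":0},{"jaw":25,"x":0,"y":0,"z":0,"ax":0,"ay":0,"az":0},{"jaw":25,"x":0,"y":0,"z":45,"ax":0,"ay":0,"az":0},{"jaw":25,"x":0,"y":0,"z":45,"ax":0,"ay":0,"az":0},{"jaw":25,"x":0,"y":0,"z":22,"ax":0,"ay":0,"az":0},{"jaw":25,"x":0,"y":0,"z":0,"ax":0,"ay":0,"az":0},{"jaw":25,"x":0,"y":0,"z":0,"ax":0,"ay":0,"az":0}]'; python3 -c "
from h import *
print(tool()[0],tool()[2],delta([.5316,.0238,.1424]))"
```

```text
t: 67.38
eef_pos: [0.5225, -0.0196, 0.2722]
tool_rot: [-0.0, 1.0, -0.019, 0.0]
contact_force: [0.2, 0.2, 0.6]
gripper_width: 0.48
t: 68.25
eef_pos: [0.532, 0.0232, 0.1612]
tool_rot: [-0.0, 1.0, -0.02, 0.001]
contact_force: [-0.7, 0.0, 0.3]
gripper_width: 0.477
[0.53200259 0.02318477 0.16116771] -2.2544393515793333 [-0.5 -0.6 18.8]
```

```bash
python3 -m crank '[{"jaw":25,"x":0,"y":0,"z":8,"ax":0,"ay":0,"az":0},{"jaw":25,"x":0,"y":0,"z":6,"ax":0,"ay":0,"az":0},{"jaw":25,"x":0,"y":0,"z":3.5,"ax":0,"ay":0,"az":0},{"jaw":25,"x":0,"y":0,"z":0,"ax":0,"ay":0,"az":0},{"jaw":25,"x":0,"y":0,"z":0,"ax":0,"ay":0,"az":0}]'; python3 -m crank '[{"jaw":57,"x":0,"y":0,"z":0,"ax":0,"ay":0,"az":0},{"jaw":57,"x":0,"y":0,"z":0,"ax":0,"ay":0,"az":0},{"jaw":57,"x":0,"y":0,"z":0,"ax":0,"ay":0,"az":0},{"jaw":57,"x":0,"y":0,"z":-25,"ax":0,"ay":0,"az":0},{"jaw":57,"x":0,"y":0,"z":-45,"ax":0,"ay":0,"az":0},{"jaw":57,"x":0,"y":0,"z":-60,"ax":0,"ay":0,"az":0},{"jaw":57,"x":0,"y":0,"z":-50,"ax":0,"ay":0,"az":0},{"jaw":57,"x":0,"y":0,"z":0,"ax":0,"ay":0,"az":0}]'; python3 -m crank '[{"jaw":60,"x":-6,"y":45,"z":0,"ax":0,"ay":0,"az":0},{"jaw":60,"x":-6,"y":45,"z":0,"ax":0,"ay":0,"az":0},{"jaw":60,"x":-6,"y":45,"z":0,"ax":0,"ay":0,"az":0},{"jaw":60,"x":-6,"y":45,"z":0,"ax":0,"ay":0,"az":0},{"jaw":60,"x":-6,"y":45,"z":0,"ax":0,"ay":0,"az":0},{"jaw":60,"x":-6,"y":45,"z":0,"ax":0,"ay":0,"az":0},{"jaw":60,"x":-7,"y":45,"z":0,"ax":0,"ay":0,"az":0},{"jaw":60,"x":-7,"y":45,"z":0,"ax":0,"ay":0,"az":0},{"jaw":60,"x":-7,"y":45,"z":0,"ax":0,"ay":0,"az":0},{"jaw":60,"x":-7,"y":45,"z":0,"ax":0,"ay":0,"az":0},{"jaw":60,"x":0,"y":0,"z":0,"ax":0,"ay":0,"az":0},{"jaw":60,"x":0,"y":0,"z":0,"ax":0,"ay":0,"az":0}]'
python3 - <<'E'
from h import *
c,im,d=shot('p2'); p,M,yaw,o=tool(); print(p,yaw)
X=(.4505,-.4248); u,v=proj(c,[*X,.002])[0].round().astype(int); r=26
w=im[v-r:v+r,u-r:u+r].astype(int); s=w.max(2)-w.min(2)
m=cv2.morphologyEx((((s<9)&(w.mean(2)>170))*255).astype(np.uint8),cv2.MORPH_OPEN,np.ones((5,5),np.uint8))
for k in cv2.findContours(m,0,2)[0]:
    if cv2.contourArea(k)>150:
        (a,b),R=cv2.minEnclosingCircle(k); q=onz(c,a+u-r,b+v-r,.002); print(cv2.contourArea(k),round(R,1),q[:2].round(4))
print(delta([*X,.0235]))
E
```

```text
t: 68.88
eef_pos: [0.5313, 0.0238, 0.1426]
tool_rot: [-0.0, 1.0, -0.019, 0.0]
contact_force: [0.5, -1.0, -0.3]
gripper_width: 0.479
t: 69.88
eef_pos: [0.5336, 0.0239, 0.327]
tool_rot: [-0.001, 1.0, -0.019, 0.004]
contact_force: [0.6, -0.1, -0.8]
gripper_width: 0.57
t: 71.38
eef_pos: [0.45, -0.4226, 0.3214]
tool_rot: [-0.001, 1.0, -0.019, -0.001]
contact_force: [0.4, 1.0, -0.3]
gripper_width: 0.603
[ 0.45048238 -0.42211     0.32168821] -2.125974907626298
432.0 12.6 [ 0.4498 -0.4242]
[  0.4   3.1 298.2]
```

```bash
python3 -m crank '[{"jaw":60,"x":0.5,"y":2,"z":55,"ax":0,"ay":0,"az":0},{"jaw":60,"x":0,"y":0,"z":60,"ax":0,"ay":0,"az":0},{"jaw":60,"x":0,"y":0,"z":60,"ax":0,"ay":0,"az":0},{"jaw":60,"x":0,"y":0,"z":60,"ax":0,"ay":0,"az":0},{"jaw":60,"x":0,"y":0,"z":40,"ax":0,"ay":0,"az":0},{"jaw":60,"x":0,"y":0,"z":23,"ax":0,"ay":0,"az":0},{"jaw":60,"x":0,"y":0,"z":0,"ax":0,"ay":0,"az":0},{"jaw":25,"x":0,"y":0,"z":0,"ax":0,"ay":0,"az":0},{"jaw":25,"x":0,"y":0,"z":0,"ax":0,"ay":0,"az":0},{"jaw":25,"x":0,"y":0,"z":0,"ax":0,"ay":0,"az":0},{"jaw":25,"x":0,"y":0,"z":0,"ax":0,"ay":0,"az":0},{"jaw":25,"x":0,"y":0,"z":0,"ax":0,"ay":0,"az":0}]' 25; python3 -c "
from h import *
print(tool()[0],tool()[2],delta([.5362,.1437,.272]))"
```

```text
t: 72.92
eef_pos: [0.4507, -0.4256, 0.025]
tool_rot: [0.0, 1.0, -0.019, 0.0]
contact_force: [0.1, -0.4, 2.6]
gripper_width: 0.482
[ 0.45072612 -0.42562124  0.02499682] -2.205355762832364 [  63.7 -572.1 -247.1]
```

```bash
python3 -m crank '[{"jaw":25,"x":0,"y":0,"z":-25,"ax":0,"ay":0,"az":0},{"jaw":25,"x":0,"y":0,"z":-45,"ax":0,"ay":0,"az":0},{"jaw":25,"x":0,"y":0,"z":-60,"ax":0,"ay":0,"az":0},{"jaw":25,"x":0,"y":0,"z":-60,"ax":0,"ay":0,"az":0},{"jaw":25,"x":0,"y":0,"z":-58,"ax":0,"ay":0,"az":0},{"jaw":25,"x":5,"y":-40,"z":0,"ax":0,"ay":0,"az":0},{"jaw":25,"x":5,"y":-48,"z":0,"ax":0,"ay":0,"az":0},{"jaw":25,"x":5,"y":-48,"z":0,"ax":0,"ay":0,"az":0},{"jaw":25,"x":5,"y":-48,"z":0,"ax":0,"ay":0,"az":0},{"jaw":25,"x":5,"y":-48,"z":0,"ax":0,"ay":0,"az":0},{"jaw":25,"x":5,"y":-48,"z":0,"ax":0,"ay":0,"az":0},{"jaw":25,"x":5,"y":-48,"z":0,"ax":0,"ay":0,"az":0}]'; python3 -m crank '[{"jaw":25,"x":5,"y":-48,"z":0,"ax":0,"ay":0,"az":0},{"jaw":25,"x":6,"y":-48,"z":0,"ax":0,"ay":0,"az":0},{"jaw":25,"x":6,"y":-50,"z":0,"ax":0,"ay":0,"az":0},{"jaw":25,"x":6,"y":-50,"z":0,"ax":0,"ay":0,"az":0},{"jaw":25,"x":6,"y":-48,"z":0,"ax":0,"ay":0,"az":0},{"jaw":25,"x":0,"y":0,"z":0,"ax":0,"ay":0,"az":0},{"jaw":25,"x":0,"y":0,"z":45,"ax":0,"ay":0,"az":0},{"jaw":25,"x":0,"y":0,"z":45,"ax":0,"ay":0,"az":0},{"jaw":25,"x":0,"y":0,"z":22,"ax":0,"ay":0,"az":0},{"jaw":25,"x":0,"y":0,"z":0,"ax":0,"ay":0,"az":0},{"jaw":25,"x":0,"y":0,"z":0,"ax":0,"ay":0,"az":0}]'; python3 -c "
from h import *
print(tool()[0],tool()[2],delta([.5362,.1437,.143]))"
```

```text
t: 74.42
eef_pos: [0.4979, -0.0976, 0.2727]
tool_rot: [-0.0, 1.0, -0.019, 0.0]
contact_force: [1.3, -0.3, -0.1]
gripper_width: 0.48
t: 75.8
eef_pos: [0.5372, 0.1433, 0.1617]
tool_rot: [-0.0, 1.0, -0.02, 0.001]
contact_force: [0.2, 0.3, -0.1]
gripper_width: 0.479
[0.53717199 0.14325798 0.16171969] -2.2487743813341434 [-1.  -0.4 18.7]
```

```bash
python3 -m crank '[{"jaw":25,"x":-1,"y":0,"z":8,"ax":0,"ay":0,"az":0},{"jaw":25,"x":0,"y":0,"z":6,"ax":0,"ay":0,"az":0},{"jaw":25,"x":0,"y":0,"z":3.5,"ax":0,"ay":0,"az":0},{"jaw":25,"x":0,"y":0,"z":0,"ax":0,"ay":0,"az":0},{"jaw":25,"x":0,"y":0,"z":0,"ax":0,"ay":0,"az":0}]'; python3 -m crank '[{"jaw":57,"x":0,"y":0,"z":0,"ax":0,"ay":0,"az":0},{"jaw":57,"x":0,"y":0,"z":0,"ax":0,"ay":0,"az":0},{"jaw":57,"x":0,"y":0,"z":0,"ax":0,"ay":0,"az":0},{"jaw":57,"x":0,"y":0,"z":-25,"ax":0,"ay":0,"az":0},{"jaw":57,"x":0,"y":0,"z":-45,"ax":0,"ay":0,"az":0},{"jaw":57,"x":0,"y":0,"z":-60,"ax":0,"ay":0,"az":0},{"jaw":57,"x":0,"y":0,"z":-60,"ax":0,"ay":0,"az":0},{"jaw":57,"x":20,"y":20,"z":-50,"ax":0,"ay":0,"az":0},{"jaw":57,"x":30,"y":20,"z":0,"ax":0,"ay":0,"az":0},{"jaw":57,"x":20,"y":15,"z":0,"ax":0,"ay":0,"az":0},{"jaw":57,"x":0,"y":0,"z":0,"ax":0,"ay":0,"az":0},{"jaw":57,"x":0,"y":0,"z":0,"ax":0,"ay":0,"az":0}]'
python3 - <<'E'
from h import *
c,im,d=shot('z1'); p,M,yaw,o=tool(); print(p,yaw,o['t'])
c2,i2,d2=shot('z2','scene')
g=i2[160:330,230:500] if False else i2
# composite: wrist + scene crop around stack
top=cv2.resize(im,(800,500))[:360]; uv=proj(c2,[.58,.082,.1])[0].astype(int)
cr=cv2.resize(i2[uv[1]-60:uv[1]+60,uv[0]-100:uv[0]+100],(400,240),interpolation=cv2.INTER_CUBIC)
c3,i3,d3=shot('z3','side'); u3=proj(c3,[.58,.082,.1])[0].astype(int)
cs=cv2.resize(i3[u3[1]-60:u3[1]+60,u3[0]-100:u3[0]+100],(400,240),interpolation=cv2.INTER_CUBIC)
save('zz',np.vstack([top,np.hstack([cr,cs])]),1)
E
```

```text
t: 76.42
eef_pos: [0.5354, 0.1437, 0.1431]
tool_rot: [0.0, 1.0, -0.019, -0.0]
contact_force: [0.4, -0.3, -0.3]
gripper_width: 0.478
t: 77.92
eef_pos: [0.6027, 0.0868, 0.3828]
tool_rot: [-0.0, 1.0, -0.019, -0.0]
contact_force: [-0.5, 1.1, 0.9]
gripper_width: 0.567
[0.60259377 0.08708688 0.38296439] -2.12549844870582 77.975
```

View pics/zz.png

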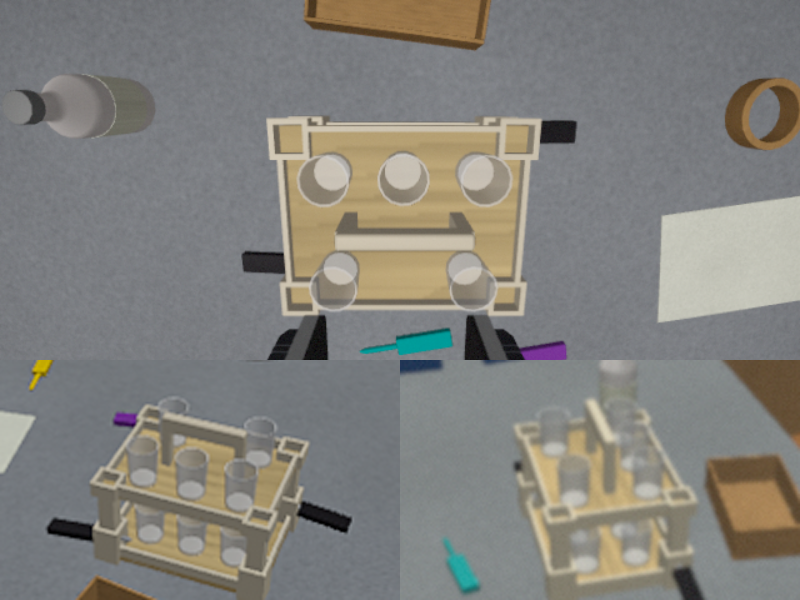

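The final view shows all five beakers upright on the deck: three beyond the handle near (325,178), (403,175), (485,178), and two near (335,280) and (470,280). Both pin handles stick out diagonally at (558,132) and (263,262). The sheet is empty. I'll check the pin depths once more, then hand in.

Run:
```python
from h import *
c,im,d=load('z1')
b=np.array([.5799,.082]);a=np.radians(-2.2);x=np.array([np.cos(a),np.sin(a)]);y=np.array([-np.sin(a),np.cos(a)])
for n,t in (('a tail',(243,262)),('b tail',(576,132))):
    q=onz(c,t[0]/1.25,t[1]/1.25,.03)[:2]-b; print(n,(q@x*1000).round(1),(q@y*1000).round(1),'shoulder gap',(abs(q@y)*1000-117.5-72).round(1))
for q in ((47,-66),(47,0),(46,63),(-46,-60),(-46,60)):
    t=b+q[0]/1000*x+q[1]/1000*y; u,v=proj(c,[*t,.120])[0].round().astype(int); print(q,pt(c,u,v,d[v,u])[2].round(4))
ok=True
ticket.hand_in()
```

```text
a tail -74.1 187.2 shoulder gap -2.3
b tail 76.6 -190.5 shoulder gap 1.0
(47, -66) 0.1205
(47, 0) 0.1226
(46, 63) 0.1221
(-46, -60) 0.169
(-46, 60) 0.17
the job is handed in; nothing more can be done
```

The whole job was carried out and handed in at about 78 s of the 210 s allowed; `hand_in` reports no verdict. The empty frame is stacked on the full one, both lock pins are in, and all five beakers stand on the upper deck.

**Last checks**
- **Frame:** after release, all four corner rims measured 131–134 mm above the bench, against 133 mm when fully seated. I did not measure this again after placing the beakers; the final view showed it in place.
- **Pins:** each met its socket with 5–8 N of push-back. In the last view their shoulders came out at +1.0 mm (hole_b) and −2.3 mm (hole_a) from the socket mouth. The 8 mm limit is met, and the negative value is measuring error.
- **Beakers:** the final picture shows all five upright inside the rims and the paper sheet empty. The bottle, tape roll and carton looked undisturbed; their positions were not measured again.
- **Beaker depth check:** the three beakers beyond the handle read 120–123 mm at the foot, as expected for the deck. For the two nearer ones the depth reading hit the rim (about 170 mm), so their feet were not confirmed that way. They were released at the same height as the others and look upright.
- **Failed check:** an earlier automatic search of the scene camera for the first two placed beakers found nothing. The final picture shows both in place.

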